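# Fill the card file and cradle the tin

## Robot

A 6-joint arm with a two-finger parallel gripper is mounted at the origin on a cart in front of the work surface, level with it; the furniture and walls round the work are solid. World frame = base frame: x ahead of the robot, y to its left, z up, the work surface at z = 0. Lengths are in m, angles in degrees, forces in N, time in s.
With the tool pointing down it reaches from about 0.375 to 0.9 m from the base axis. Payload 3.1 kg.
Tool frame: the origin (TCP) lies at the very end of the fingers, on their centre line; the grasp point (between the pads) lies 19 mm behind it; z points along the fingers, y is the line along which they close (so a half turn about z gives the same grasp; the last joint's range is limited). The gripper opens to 87 mm and grips with 3 to 60 N. Pads are 19 mm wide; open, the fingers measure 117 mm over their backs; the gripper's body (75 mm by 190 mm) begins 51 mm behind the grasp point.
Start: joints at [-86.946, 30.224, 82.088, -0, 67.689, -10.227], TCP at [0.144, -0.608, 0.223] pointing down, gripper open.
Joint ranges: [-176.69, 176.69], [-43.24, 126.21], [12.49, 139.97], [-82, 262], [0, 151.66], [-163.58, 163.58]. Speed limits (degrees/s): [159.86, 159.86, 180, 180, 180, 180].

## Interface

Orientations are given as a 3x3 rotation matrix whose columns are the frame's x, y, z axes.
In Python, from rig import readout, cams, bot gives the robot as it stands.
- The arm moves only by the shell command python3 -m inch 'ROWS'. ROWS is JSON, a list of rows, each a list of 5 numbers: the shift along the world's x, y, z in cm, then the turn about the world's z in degrees, then the finger opening in cm, from 0 to 8.7. In form: [[dx, dy, dz, twist, fingers], ...]. A call has 1 to 10 rows; each row is the pose to reach, as a shift and turn from the pose commanded when the call began; what a row does not reach only later rows make up. A row lasts 1/12 s, in which the tool goes at most 41.7 mm and 7.16 degrees, less where a joint would pass 70% of its speed; a pose out of reach is approached as far as the arm can. A call with a gripper value outside its range is refused whole. The fingers move at their own pace and stop on an object; the grip force is fixed at half the most. Time passes only in rows, so rows that repeat a pose let the fingers close. It gives the time, the measured TCP pose, the force, the opening and the grip force at its end, in the units of the state.
- readout.read_state(): the state, without advancing time (a new reading comes with each control period).
- cams.capture(name): name is "scene" or "side" or "wrist"; returns a dict with "image" (480x640x3 uint8, blue, green, red), "intrinsics" (3x3 intrinsics, pixels), "xyz" and "rotation" of the camera in the world; the wrist camera has in their place "tool_from_camera" (4x4, takes a point from camera to tool coordinates, whose origin is the TCP and whose axes are the flange's). Camera axes: x right, y down, z forward; pixel columns grow to the right and rows downward; lengths in m; the calibration is good to about 2 mm. A picture is of the moment at which its call begins: read the wrist's pose just before it. There is no depth.
- bot.hand_in(): hands the job in; it is judged then, once.
The state is a dict: "time_s": time; "joint_positions": joint angles; "qvel": joint speeds; "tau": joint torques, N m; "position": TCP position; "tcp_rot": TCP orientation; "force": force on the tool from outside, world axes, zero at the start; "moment": the same for the moment, N m; "opening": opening from 0.0 (shut) to 1.0 (fully open); "grasp_force": force on a finger pad.
Only numpy, scipy, OpenCV 4.12 (cv2) and the standard library are available. Lean on these libraries where they do the work, as an engineer would, in place of code of your own. Each camera call takes 0.05 s, during which the arm holds its last target. There are 200 camera calls.

## Task

Make up the counter stock on the packing board. File every blade card standing in the wooden delivery block into the grey card file, one card to a bay: push it down between the two cards already standing there, nudging them apart without toppling or lifting them out, until it stands upright on the floor of the bay. Lay the tall tin on its side in the dark cradle, resting in both saddles with its foot up against the end plate.

Things in the scene. Friction and masses are not known exactly. Their poses are not given: they have to be found in the camera images.
- file: the card file, fixed: grey rack with four bays in a row along its y axis, 254 mm long. Origin under its centre, on the board; z up. Floor 5 mm thick. Bays centred at y = -99.8, -33.3, 33.3, 99.8 mm, each 46.5 mm wide (y) between its own two upright plates, 4 mm thick, 56 mm wide (x), 60 mm high. Low rails at x = +-33 to 37 mm, 27 mm high, keep the cards in line (65 mm between rails); above them the sides are open
- block: the delivery block, fixed: wooden block 84 mm (x) by 200 mm (y), 26 mm high, with four slots at y = -75, -25, 25, 75 mm, each 15 mm wide (y), 66 mm long (x), floor 6 mm above the board. Origin under its centre, on the board; z up. Each delivered card stands upright in a slot, thickness along the block's y axis, its top 124 mm above the board
- cradle: the tin cradle, fixed: dark base plate 250 (x) by 100 (y) by 6 mm with an upright end plate at its -x end (inner face at x = -119 mm, 80 mm wide, 50 mm high) and two rubber V saddles 16 mm long centred at x = -27 and 56 mm, lips 40 mm above the board, 84 mm across (y). Origin under its centre, on the board; z up. 84 mm of bare base plate between end plate and first saddle: room to stand the tin
- cradle_foot (a point): point on the inner face of the end plate, on the line where the axis of the tin lies once it rests in both saddles (49 mm above the board); axes as the cradle's, x pointing away from the end plate
- cradle_mid (a point): where the middle of the tin (tin_mid) lies when the tin rests in both saddles with its foot against the end plate; axes as the cradle's
- tin: the tall red tin: closed cylinder 66 mm in diameter and 231 mm high to its shoulder, with a narrower cap (257 mm over all), about 0.31 kg. Stands upright at the start on the plywood board (top at z = 62 mm, rim 12 mm higher). Origin at the centre of its foot, z axis along the tin towards the cap. Pinched lightly across its diameter near the top, it can pivot between the fingers
- tin_mid (a point): point on the tin's axis 115 mm from its foot
- bay0 (a point): centre of the floor of bay 0 of the file, 5 mm above the board; axes as the file's. Two cards stand in the bay from the start, leaning 0.15 rad apart against its plates: 6 mm between their feet, 41 mm between their tops. A third pressed straight down between them slides them apart
- bay1 (a point): centre of the floor of bay 1 of the file, 5 mm above the board; axes as the file's. Two cards stand in the bay from the start, leaning 0.15 rad apart against its plates: 6 mm between their feet, 41 mm between their tops. A third pressed straight down between them slides them apart
- bay2 (a point): centre of the floor of bay 2 of the file, 5 mm above the board; axes as the file's. Two cards stand in the bay from the start, leaning 0.15 rad apart against its plates: 6 mm between their feet, 41 mm between their tops. A third pressed straight down between them slides them apart
- bay3 (a point): centre of the floor of bay 3 of the file, 5 mm above the board; axes as the file's. Two cards stand in the bay from the start, leaning 0.15 rad apart against its plates: 6 mm between their feet, 41 mm between their tops. A third pressed straight down between them slides them apart
- card0_mid (a point): delivered blister card of spare blades, a flat stiff pack 62 mm wide, 118 mm long, 12 mm thick, 30 g. This point is its centre; x axis across the 62 mm width, z axis along the 118 mm length (up as it stands), y axis through the thickness. Stands in a slot of the delivery block at the start; may be absent (None)
- card1_mid (a point): delivered blister card of spare blades, a flat stiff pack 62 mm wide, 118 mm long, 12 mm thick, 30 g. This point is its centre; x axis across the 62 mm width, z axis along the 118 mm length (up as it stands), y axis through the thickness. Stands in a slot of the delivery block at the start; may be absent (None)
- card2_mid (a point): delivered blister card of spare blades, a flat stiff pack 62 mm wide, 118 mm long, 12 mm thick, 30 g. This point is its centre; x axis across the 62 mm width, z axis along the 118 mm length (up as it stands), y axis through the thickness. Stands in a slot of the delivery block at the start; may be absent (None)
- card3_mid (a point): delivered blister card of spare blades, a flat stiff pack 62 mm wide, 118 mm long, 12 mm thick, 30 g. This point is its centre; x axis across the 62 mm width, z axis along the 118 mm length (up as it stands), y axis through the thickness. Stands in a slot of the delivery block at the start; may be absent (None)
- kept0_mid (a point): card already standing in bay 0 of the file, -y side: blister card of spare blades, a flat stiff pack 62 mm wide, 118 mm long, 12 mm thick, 30 g. This point is its centre; x axis across the 62 mm width, z axis along the 118 mm length (up as it stands), y axis through the thickness
- kept1_mid (a point): card already standing in bay 0 of the file, +y side: blister card of spare blades, a flat stiff pack 62 mm wide, 118 mm long, 12 mm thick, 30 g. This point is its centre; x axis across the 62 mm width, z axis along the 118 mm length (up as it stands), y axis through the thickness
- kept2_mid (a point): card already standing in bay 1 of the file, -y side: blister card of spare blades, a flat stiff pack 62 mm wide, 118 mm long, 12 mm thick, 30 g. This point is its centre; x axis across the 62 mm width, z axis along the 118 mm length (up as it stands), y axis through the thickness
- kept3_mid (a point): card already standing in bay 1 of the file, +y side: blister card of spare blades, a flat stiff pack 62 mm wide, 118 mm long, 12 mm thick, 30 g. This point is its centre; x axis across the 62 mm width, z axis along the 118 mm length (up as it stands), y axis through the thickness
- kept4_mid (a point): card already standing in bay 2 of the file, -y side: blister card of spare blades, a flat stiff pack 62 mm wide, 118 mm long, 12 mm thick, 30 g. This point is its centre; x axis across the 62 mm width, z axis along the 118 mm length (up as it stands), y axis through the thickness
- kept5_mid (a point): card already standing in bay 2 of the file, +y side: blister card of spare blades, a flat stiff pack 62 mm wide, 118 mm long, 12 mm thick, 30 g. This point is its centre; x axis across the 62 mm width, z axis along the 118 mm length (up as it stands), y axis through the thickness
- kept6_mid (a point): card already standing in bay 3 of the file, -y side: blister card of spare blades, a flat stiff pack 62 mm wide, 118 mm long, 12 mm thick, 30 g. This point is its centre; x axis across the 62 mm width, z axis along the 118 mm length (up as it stands), y axis through the thickness
- kept7_mid (a point): card already standing in bay 3 of the file, +y side: blister card of spare blades, a flat stiff pack 62 mm wide, 118 mm long, 12 mm thick, 30 g. This point is its centre; x axis across the 62 mm width, z axis along the 118 mm length (up as it stands), y axis through the thickness

How it is judged:
By the outcome, as a careful person would: the job done as asked, in the order asked, and still so for the second after the job is handed in, with the robot touching nothing.
Of card0, card1, card2, card3 only 3 to 4 are there at a start; the rules pass over those that are not, and their reading is None.
At some moment in a run one of tin may be knocked a few centimetres aside while the robot is not near it.
It also fails if it takes over 200 s, if anything falls off the work surface, if the arm or the gripper's body presses on something with over 40 N, if the wrist force passes 120 N, or if a joint passes its speed limit or range.

## Working session

There is one attempt and no reset: what is moved stays moved. The work goes in short steps, Python scripts to look and compute and a shell command to move; the robot and the scene stay as the last step left them, time stands still between calls to the robot, and variables do not carry over. Pictures are saved under pics/ and viewed, at most 14 in all, crops included, and the job is handed in when it is done.

```bash
ls; mkdir -p pics
python3 - <<'E'
from rig import readout,cams,bot
import cv2,numpy as np
np.set_printoptions(precision=4,suppress=True)
print(readout.read_state())
for n in ["scene","side","wrist"]:
    c=cams.capture(n); cv2.imwrite(f"pics/{n}0.png",c["image"])
    for k in c:
        if k!="image": print(n,k,np.array(c[k]).tolist())
E
```

```text
pics
{'time_s': 0.0, 'joint_positions': array([-86.9469,  30.279 ,  82.1543,  -0.0009,  67.6891, -10.2273]), 'qvel': array([-0.0235,  0.0407, -0.0156,  0.0539,  0.0012, -0.0318]), 'tau': array([ -0.0006, -44.0042, -17.6591,   0.0633,   0.0583,  -0.0002]), 'position': array([ 0.1436, -0.6076,  0.2216]), 'tcp_rot': array([[ 0.9733,  0.2297, -0.0001],
       [ 0.2297, -0.9733,  0.0021],
       [ 0.0004, -0.0021, -1.    ]]), 'force': array([ 0.257 ,  0.3276, -0.1178]), 'moment': array([ 0.001 ,  0.0015, -0.0032]), 'grasp_force': 0.0, 'opening': 0.9974739104480446}
scene intrinsics [[610.2167169743138, 0.0, 315.4444721368583], [0.0, 610.2167169743138, 237.39261826495292], [0.0, 0.0, 1.0]]
scene xyz [0.1400112643669473, 0.7658105797529552, 0.8501462161967345]
scene rotation [[-0.8984566887581599, -0.26554205310191153, 0.3496612595929731], [-0.43893411702328755, 0.5624541624835342, -0.7007011888229768], [-0.010602798626299901, -0.7830279261554902, -0.6218961710140386]]
side intrinsics [[561.1149667325884, 0.0, 320.2952446941653], [0.0, 561.1149667325884, 237.91737673772485], [0.0, 0.0, 1.0]]
side xyz [0.5423722046459245, -1.0147244218634852, 0.5622534469975943]
side rotation [[0.9993745114013248, 0.0015211138226965991, -0.03533089546135647], [0.03339700712726009, -0.36912301603086217, 0.928780296384038], [-0.011628666144688988, -0.9293793010655113, -0.3689429344420043]]
wrist intrinsics [[376.76494612534003, 0.0, 323.7858795322546], [0.0, 376.76494612534003, 237.2822883335024], [0.0, 0.0, 1.0]]
wrist tool_from_camera [[9.931311640566639e-05, -0.967189188949837, -0.2540572040219653, 0.06844848224398413], [0.9999996651611963, -0.00011031348588570903, 0.0008108689335883422, -0.00014725374874480224], [-0.0008122896020119349, -0.25405719948367617, 0.9671888541417913, -0.16305917880011278], [0.0, 0.0, 0.0, 1.0]]
```

View pics/scene0.png

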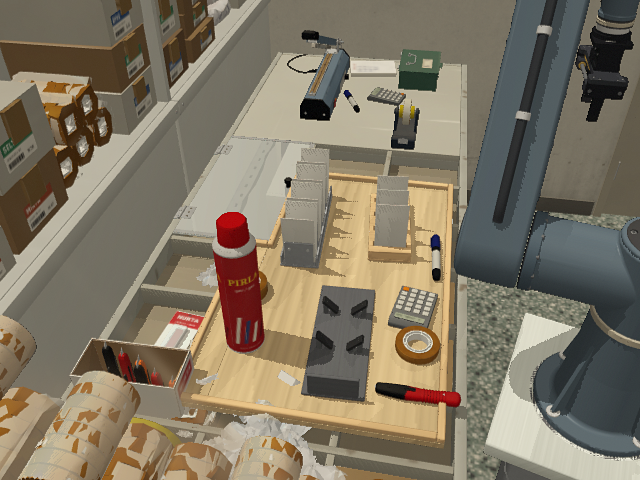

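View pics/side0.png

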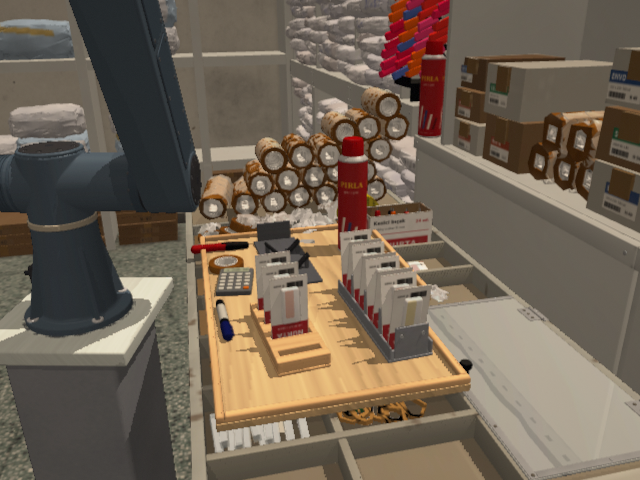

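The scene view shows the tin at about (240,280), the dark cradle at (340,340) with its end plate nearest the camera, the file at (305,215) and the block at (390,220). The side view shows three delivered cards, and the −y slot of the block (300,350) is empty.

```bash
cat > h.py <<'E'
from rig import readout,cams,bot
import cv2,numpy as np
np.set_printoptions(precision=4,suppress=True)
def grab(n,save=None):
    s=readout.read_state(); c=cams.capture(n)
    if n=="wrist":
        T=np.eye(4);T[:3,:3]=s["tcp_rot"];T[:3,3]=s["position"]
        M=T@np.array(c["tool_from_camera"]); c["xyz"],c["rotation"]=M[:3,3],M[:3,:3]
    c={k:np.array(v) for k,v in c.items()}
    if save: cv2.imwrite("pics/"+save,c["image"]); np.savez("pics/"+save+".npz",**c)
    return c
def ray(c,uv):
    d=c["rotation"]@np.linalg.inv(c["intrinsics"])@np.array([uv[0],uv[1],1.]); return c["xyz"],d
def onz(c,uv,z):
    o,d=ray(c,uv); return o+d*(z-o[2])/d[2]
def proj(c,p):
    q=c["rotation"].T@(np.array(p)-c["xyz"]); q=c["intrinsics"]@q; return q[:2]/q[2]
E
python3 - <<'E'
from h import *
c=grab("scene","s1.png"); d=grab("side","d1.png")
B=.062
for l,uv,z in [("blk near L",(369,250),B+.026),("blk near R",(411,250),B+.026),("tin foot front",(246,351),B),("cradle end bl",(304,392),B),("cradle br",(366,399),B),("cradle far L",(322,287),B+.006),("cradle far R",(375,291),B+.006),("file near L",(281,262),B),("file near R",(320,267),B)]: print(l,onz(c,uv,z))
for l,uv,z in [("blk near L",(277,357),B+.026),("blk near R",(328,347),B+.026),("blk far L",(252,303),B+.026),("file near L",(389,340),B+.06),("file near R",(428,330),B+.06),("board near L",(222,408),B+.012),("board far L",(203,238),B+.012)]: print(l,onz(d,uv,z))
E
```

```text
blk near L [ 0.4565 -0.102   0.088 ]
blk near R [ 0.3824 -0.137   0.088 ]
tin foot front [0.5539 0.2043 0.062 ]
cradle end bl [0.4276 0.2373 0.062 ]
cradle br [0.3345 0.2075 0.062 ]
cradle far L [0.5032 0.0133 0.068 ]
cradle far R [ 0.4099 -0.0191  0.068 ]
file near L [ 0.6104 -0.0228  0.062 ]
file near R [ 0.5342 -0.0423  0.062 ]
blk near L [ 0.4483 -0.3034  0.088 ]
blk near R [ 0.524 -0.275  0.088]
blk far L [ 0.3859 -0.1348  0.088 ]
file near L [ 0.6136 -0.3082  0.122 ]
file near R [ 0.6741 -0.2795  0.122 ]
board near L [ 0.3843 -0.4042  0.074 ]
board far L [0.2171 0.2127 0.074 ]
```

```bash
python3 -m inch '[[0,0,4,7,8.7],[0,0,8,14,8.7],[2,2,12,21,8.7],[5,5,14,28,8.7],[8,8,14,35,8.7],[11,11,14,42,8.7],[14,14,14,49,8.7],[17,18,14,56,8.7],[20,21,14,63,8.7],[23,24,14,70,8.7]]'
python3 -m inch '[[3,3,0,7,8.7],[6,6,0,14,8.7],[9,9,0,21,8.7],[12,13,0,27,8.7],[15.6,17,0,27,8.7],[15.6,20.8,0,27,8.7],[15.6,20.8,0,27,8.7],[15.6,20.8,0,27,8.7],[15.6,20.8,0,27,8.7],[15.6,20.8,0,27,8.7]]'
python3 -c "
from h import *
grab('wrist','w1.png'); grab('side','d1.png'); grab('scene','s1.png'); print(readout.read_state())"
```

```text
time_s: 1.08
position: [0.3587, -0.3823, 0.3626]
tcp_rot: [[0.111, 0.994, 0.0], [0.994, -0.111, 0.0], [0.0, -0.0, -1.0]]
force: [-0.1, 0.2, -0.8]
opening: 1.002
grasp_force: 0.0
time_s: 1.92
position: [0.5138, -0.177, 0.3625]
tcp_rot: [[-0.346, 0.938, -0.0], [0.938, 0.346, -0.001], [-0.001, -0.0, -1.0]]
force: [0.8, -0.3, -0.6]
opening: 1.001
grasp_force: 0.0
{'time_s': 2.0667, 'joint_positions': array([-30.8628,  15.9747,  82.6456,  -0.019 ,  81.3749, -51.0161]), 'qvel': array([-0.2006, -0.0698, -0.0223,  0.1197,  0.0686, -0.0376]), 'tau': array([  0.2887, -34.9679, -20.4911,   0.0315,   0.0869,  -0.0016]), 'position': array([ 0.5136, -0.1777,  0.3625]), 'tcp_rot': array([[-0.3446,  0.9388, -0.0001],
       [ 0.9388,  0.3446, -0.0003],
       [-0.0003, -0.0002, -1.    ]]), 'force': array([0.0367, 0.3439, 0.383 ]), 'moment': array([-0.0295, -0.1564, -0.0113]), 'grasp_force': 0.0, 'opening': 0.9979779698281221}
```

View pics/w1.png

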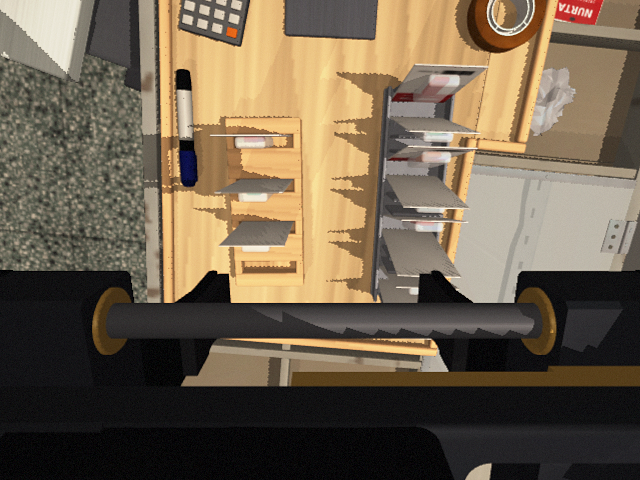

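The wrist view shows the block at (265,200) with cards in three slots and the nearest slot (268,268) empty. The file runs down the right at (420,190), already nearly aligned with the tool. I'll take a closer look at block and file.

```bash
python3 - <<'E'
from h import *
c=dict(np.load("pics/w1.png.npz"))
B=.062
P=[onz(c,u,B+.026) for u in [(226,118),(300,118),(302,283),(233,287)]]
for p in P: print(p)
print("ctr",np.mean(P,0), "yaw", np.degrees(np.arctan2(*(P[1]-P[2])[1::-1]))-90)
# file base left edge
a=onz(c,(388,88),B+.027);b=onz(c,(376,300),B+.027);print(a,b,np.degrees(np.arctan2(*(a-b)[1::-1]))-90)
E
python3 -m inch '[[-2,0,-2,0,8.7],[-4,2,-4,0,8.7],[-6,4,-6,0,8.7],[-7,5,-6,0,8.7],[-7,5,-6,0,8.7],[-7,5,-6,0,8.7],[-7,5,-6,0,8.7]]'
python3 -c "
from h import *
grab('wrist','w2.png')"
python3 -m inch '[[4,0,0,0,8.7],[8,1,0,0,8.7],[12,1,0,0,8.7],[16,2,0,0,8.7],[17,2,0,0,8.7],[17,2,0,0,8.7],[17,2,0,0,8.7],[17,2,0,0,8.7]]'
python3 -c "
from h import *
grab('wrist','w3.png')
a,b=[cv2.imread('pics/w%d.png'%i)[:300,100:540] for i in (2,3)]
cv2.imwrite('pics/w23.png',cv2.resize(np.vstack([a,b]),(800,1091))[:, :])
cv2.imwrite('pics/w2c.png',cv2.resize(a,(800,545)));cv2.imwrite('pics/w3c.png',cv2.resize(b,(800,545)))"
```

```text
[ 0.3798 -0.1298  0.088 ]
[ 0.4567 -0.1013  0.088 ]
[ 0.5238 -0.2849  0.088 ]
[ 0.445  -0.3197  0.088 ]
ctr [ 0.4513 -0.2089  0.088 ] yaw 20.07632477782313
[ 0.5361 -0.039   0.089 ] [ 0.6183 -0.2738  0.089 ] 19.2992730996568
time_s: 2.65
position: [0.4453, -0.128, 0.3035]
tcp_rot: [[-0.345, 0.938, 0.003], [0.938, 0.345, -0.002], [-0.003, 0.002, -1.0]]
force: [0.0, 0.2, 0.4]
opening: 1.004
grasp_force: 0.0
time_s: 3.37
position: [0.6131, -0.1068, 0.3023]
tcp_rot: [[-0.346, 0.938, -0.001], [0.938, 0.346, 0.0], [0.001, -0.001, -1.0]]
force: [-0.4, -0.0, 0.1]
opening: 0.998
grasp_force: 0.0
```

View pics/w2c.png

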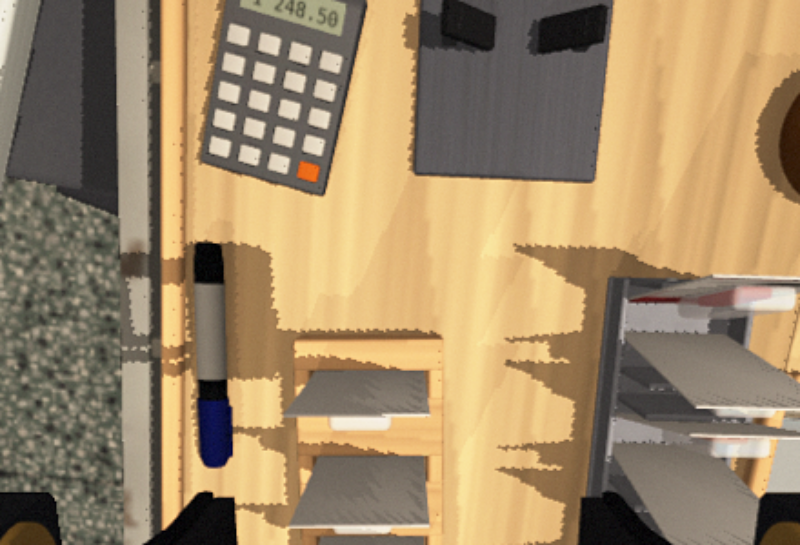

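View pics/w3c.png

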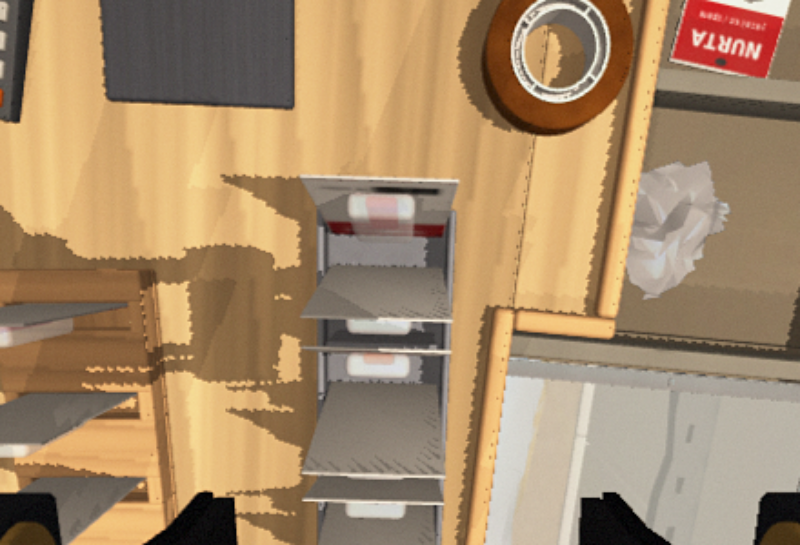

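The first crop shows the block at (365,430) with its cards, the second the file's kept-card top edges at about y=180, 320, 350, 476 and 500. The cradle foot plate is top left.

Run:
```python
from h import *
c=dict(np.load("pics/w3.png.npz")); g=cv2.cvtColor(c["image"],cv2.COLOR_BGR2GRAY)
f=lambda p:(p[0]/1.818+100,p[1]/1.818)
Z=.0625+.122
A=np.radians(19.8);ex=np.array([np.cos(A),np.sin(A)]);ey=np.array([-ex[1],ex[0]])
for n,l,r in [("k7",(300,177),(459,182)),("k6",(302,317),(451,321)),("k5",(301,349),(451,351)),("k4",(301,473),(443,478)),("k3",(303,500),(442,501))]:
    a,b=onz(c,f(l),Z)[:2],onz(c,f(r),Z)[:2]; m=(a+b)/2
    print(n,a,b,"w",np.linalg.norm(b-a),"mid x',y'",m@ex,m@ey,"yaw",np.degrees(np.arctan2(*(b-a)[::-1])))
c=dict(np.load("pics/w2.png.npz"))
print("block card tops")
for n,l,r in [("cA",(286,414),(430,413)),("cB",(289,526),(428,525))]:
    a,b=onz(c,f(l),.186)[:2],onz(c,f(r),.186)[:2]; m=(a+b)/2
    print(n,a,b,"w",np.linalg.norm(b-a),"mid",m,m@ex,m@ey)
P=[onz(c,f(u),.088)[:2] for u in [(294,338),(442,338)]]; print(P,(P[0]+P[1])/2@ex,(P[0]+P[1])/2@ey)
P=[onz(c,f(u),.068)[:2] for u in [(414,174),(595,181)]]; print("cradle +x end",P,(P[0]+P[1])/2,np.degrees(np.arctan2(*(P[1]-P[0])[::-1])))
print(np.array([.613,-.107])@ex)
```

```text
k7 [ 0.5399 -0.0303] [ 0.5982 -0.0108] w 0.06149994657111942 mid x',y' 0.5284523241455917 -0.212080339520904 yaw 18.538669958982634
k6 [ 0.5572 -0.081 ] [ 0.6146 -0.0616] w 0.06058254648833838 mid x',y' 0.5271026545830703 -0.2655641227327479 yaw 18.73072038852254
k5 [ 0.5609 -0.0936] [ 0.619 -0.073] w 0.06168506044982729 mid x',y' 0.5268423076350087 -0.27820215961687916 yaw 19.493595116522634
k4 [ 0.5774 -0.1446] [ 0.6356 -0.1255] w 0.06127041280045692 mid x',y' 0.5249373564257952 -0.33249797153981425 yaw 18.156137071168025
k3 [ 0.5821 -0.156 ] [ 0.639  -0.1355] w 0.06055063707918348 mid x',y' 0.525072653877699 -0.3439495184152292 yaw 19.84385350074104
block card tops
cA [ 0.3962 -0.1432] [ 0.4529 -0.1219] w 0.06056576912003959 mid [ 0.4246 -0.1325] 0.3545707635095879 -0.268490790315067
cB [ 0.4128 -0.191 ] [ 0.47   -0.1695] w 0.06110448084965737 mid [ 0.4414 -0.1802] 0.354229937702073 -0.3190907050382125
[array([ 0.3789, -0.1286]), array([ 0.4555, -0.1004])] 0.35371808560562173 -0.2490704269856913
cradle +x end [array([ 0.4109, -0.024 ]), array([0.5053, 0.0069])] [ 0.4581 -0.0086] 18.14239456984446
0.540514953902694
```

```bash
python3 -m inch '[[-4,-0.6,0,0,8.7],[-8,-1.2,0,0,8.7],[-12,-1.8,0,0,8.7],[-16,-2.4,-2,0,8.7],[-18.9,-2.6,-4,0,8.7],[-18.9,-2.6,-8,0,8.7],[-18.9,-2.6,-11,0,8.7],[-18.9,-2.6,-14,0,8.7],[-18.9,-2.6,-16.6,0,8.7],[-18.9,-2.6,-16.6,0,8.7]]'
python3 -m inch '[[0,0,0,0,8.7],[0,0,0,0,6],[0,0,0,0,5],[0,0,0,0,5],[0,0,0,0,5],[0,0,0,0,5],[0,0,0,0,5],[0,0,0,0,5]]'
python3 -c "
from h import *
c=grab('wrist','w4.png'); cv2.imwrite('pics/w4s.png',cv2.resize(c['image'],(480,360)))"
```

```text
time_s: 4.25
position: [0.4212, -0.1309, 0.1337]
tcp_rot: [[-0.345, 0.939, -0.008], [0.939, 0.345, 0.005], [0.007, -0.006, -1.0]]
force: [-0.1, 0.1, -0.6]
opening: 0.998
grasp_force: 0.0
time_s: 4.92
position: [0.4255, -0.1326, 0.1374]
tcp_rot: [[-0.347, 0.938, 0.001], [0.938, 0.347, -0.001], [-0.001, 0.001, -1.0]]
force: [-0.8, 0.7, 6.9]
opening: 0.713
grasp_force: 30.0
```

View pics/w4s.png

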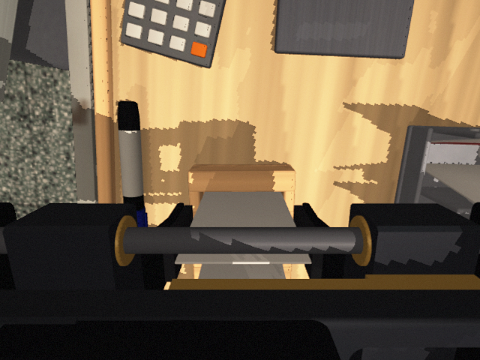

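The card is held between the fingers (62 mm). Now I'll lift it and bring it over bay 3.

```bash
python3 -m inch '[[0,0,2,0,5],[0,0,5,0,5],[0,0,8,0,5],[0,0,11,0,5],[0,0,14,0,5],[3,2,14,0,5],[6,4,14,0,5],[9,6,14,-1.9,5],[12,8,14,-1.9,5],[15.2,8.7,14,-1.9,5]]'
python3 -m inch '[[0,0,0,0,5],[0,0,0,0,5],[0,0,0,0,5],[0,0,0,0,5],[0,0,0,0,5]]'
python3 -c "
from h import *
c=grab('wrist','w5.png'); cv2.imwrite('pics/w5c.png',cv2.resize(c['image'][150:400,180:500],(800,625))[:600]);grab('side','d5.png');grab('scene','s5.png')
print(readout.read_state()['position'])"
```

```text
time_s: 5.8
position: [0.5772, -0.0422, 0.2765]
tcp_rot: [[-0.317, 0.948, -0.001], [0.948, 0.317, 0.002], [0.002, -0.001, -1.0]]
force: [-0.4, -1.6, 0.9]
opening: 0.708
grasp_force: 30.0
time_s: 6.22
position: [0.5758, -0.0457, 0.2766]
tcp_rot: [[-0.314, 0.949, -0.001], [0.949, 0.314, 0.0], [0.0, -0.001, -1.0]]
force: [0.4, 0.0, -1.0]
opening: 0.708
grasp_force: 30.0
[ 0.5763 -0.0457  0.2768]
```

View pics/w5c.png

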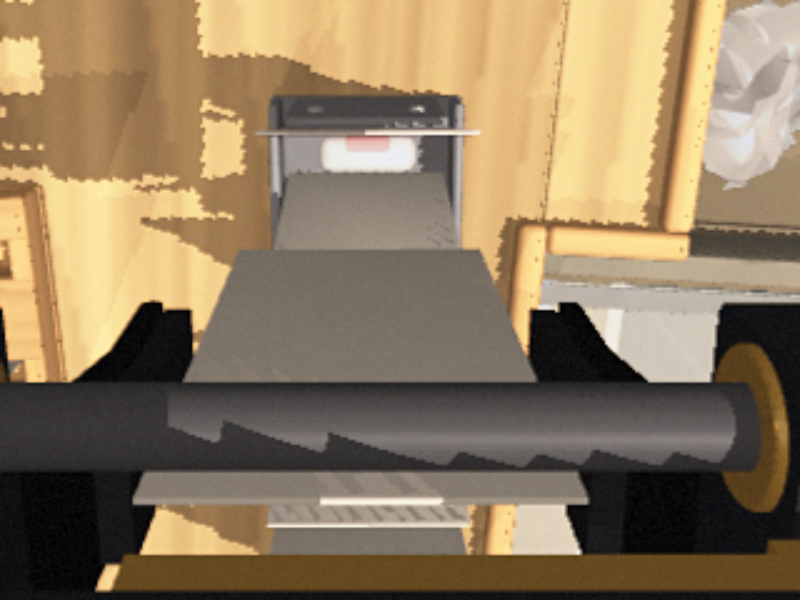

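Relative to the held card, both kept cards and the rails sit about 2 mm to the right (+tool y), so I'll correct by that and descend.

```bash
python3 -m inch '[[0.19,0.06,-2,0,5],[0.19,0.06,-5,0,5],[0.19,0.06,-8,0,5],[0.19,0.06,-10,0,5],[0.19,0.06,-11,0,5],[0.19,0.06,-11.5,0,5],[0.19,0.06,-12,0,5],[0.19,0.06,-12.3,0,5],[0.19,0.06,-12.3,0,5]]'
python3 -m inch '[[0,0,-0.2,0,5],[0,0,-0.4,0,5],[0,0,-0.6,0,5],[0,0,-0.8,0,5],[0,0,-1,0,5],[0,0,-1.2,0,5],[0,0,-1.2,0,5],[0,0,-1.2,0,5]]'
```

```text
time_s: 7.12
position: [0.5795, -0.045, 0.1542]
tcp_rot: [[-0.315, 0.949, 0.002], [0.949, 0.315, -0.001], [-0.001, 0.001, -1.0]]
force: [-0.1, -0.5, 0.8]
opening: 0.713
grasp_force: 30.0
time_s: 7.78
position: [0.5796, -0.0454, 0.1416]
tcp_rot: [[-0.316, 0.949, 0.001], [0.949, 0.316, -0.001], [-0.002, 0.001, -1.0]]
force: [1.3, -3.4, -0.5]
opening: 0.711
grasp_force: 31.1
```

```bash
python3 -m inch '[[0,0,-0.2,0,5],[0,0,-0.4,0,5],[0,0,-0.6,0,5],[0,0,-0.6,0,5],[0,0,-0.6,0,5]]'; python3 -c "
from h import *
c=grab('scene','s6.png'); print(readout.read_state()['force']);cv2.imwrite('pics/s6c.png',cv2.resize(c['image'][120:290,200:430],(800,591)))"
```

```text
time_s: 8.2
position: [0.5798, -0.0457, 0.1364]
tcp_rot: [[-0.316, 0.949, 0.002], [0.949, 0.316, -0.002], [-0.003, 0.002, -1.0]]
force: [1.2, -5.3, 5.8]
opening: 0.71
grasp_force: 32.0
[ 0.008  -4.7926  5.6736]
```

View pics/s6c.png

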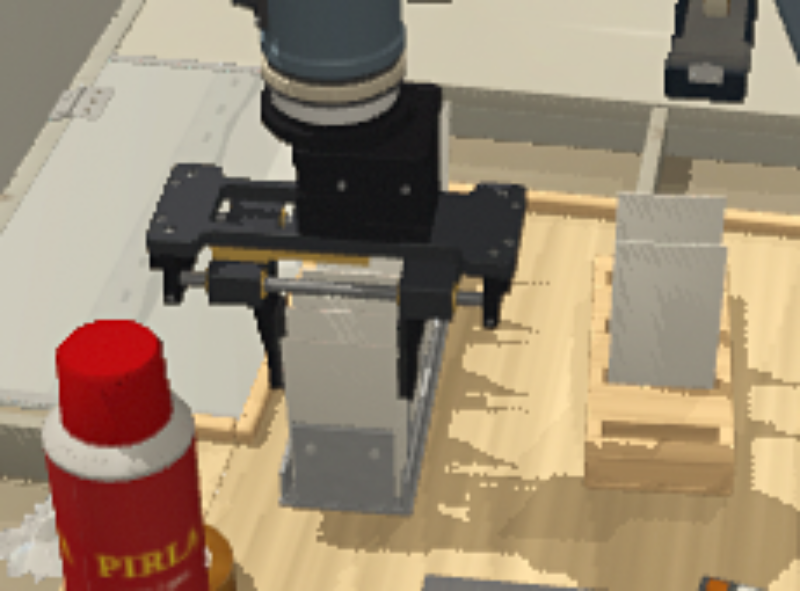

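The card is seated deep in bay 3. Its top is level with its neighbours, with about 6 N of upward force. Now I'll release it and rise, then check.

```bash
python3 -m inch '[[0,0,0,0,7.4],[0,0,0,0,8.7],[0,0,0,0,8.7],[0,0,0,0,8.7],[0,0,3,0,8.7],[0,0,6,0,8.7],[0,0,9,0,8.7],[0,0,12,0,8.7],[0,0,14,0,8.7],[0,0,14,0,8.7]]'; python3 -c "
from h import *
c=grab('wrist','w6.png'); cv2.imwrite('pics/w6c.png',cv2.resize(c['image'][120:370,180:500],(800,625))[:600])
print(readout.read_state()['position'])"
```

```text
time_s: 9.08
position: [0.5806, -0.0443, 0.2798]
tcp_rot: [[-0.316, 0.949, 0.007], [0.949, 0.316, -0.001], [-0.003, 0.007, -1.0]]
force: [0.9, 0.5, 0.2]
opening: 0.999
grasp_force: 0.0
[ 0.5793 -0.0441  0.2773]
```

View pics/w6c.png

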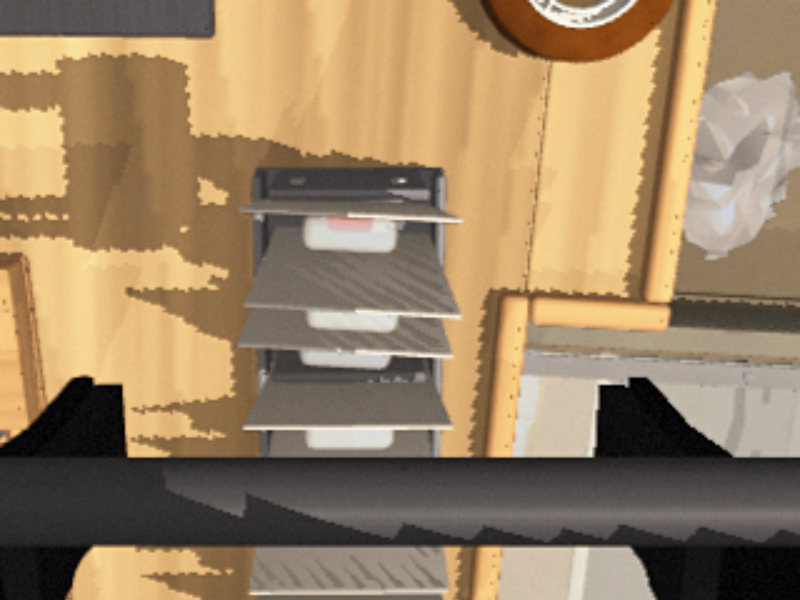

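Bay 3 holds three cards standing; the top edges are at y≈213, 310 and 350, with the new card in the middle. Next is card B.

```bash
python3 -m inch '[[-2,-2,0,1.9,8.7],[-4.5,-4.5,0,1.9,8.7],[-7,-7,0,1.9,8.7],[-9.5,-9.3,0,1.9,8.7],[-12,-11.6,0,1.9,8.7],[-13.8,-13.5,0,1.9,8.7],[-13.8,-13.5,-3,1.9,8.7],[-13.8,-13.5,-6,1.9,8.7],[-13.8,-13.5,-9,1.9,8.7],[-13.8,-13.5,-12,1.9,8.7]]'
python3 -m inch '[[0,0,-2,0,8.7],[0,0,-2,0,8.7],[0,0,-2,0,8.7],[0,0,-2,0,5],[0,0,-2,0,5],[0,0,-2,0,5],[0,0,-2,0,5],[0,0,-2,0,5],[0,0,-2,0,5]]'
```

```text
time_s: 9.97
position: [0.439, -0.1784, 0.153]
tcp_rot: [[-0.346, 0.938, -0.003], [0.938, 0.346, 0.003], [0.004, -0.002, -1.0]]
force: [0.5, 0.6, 0.1]
opening: 1.002
grasp_force: 0.0
time_s: 10.72
position: [0.4413, -0.18, 0.1364]
tcp_rot: [[-0.347, 0.938, 0.001], [0.938, 0.347, -0.001], [-0.001, 0.001, -1.0]]
force: [-0.6, 0.8, 4.4]
opening: 0.704
grasp_force: 30.0
```

```bash
python3 -m inch '[[0,0,2,0,5],[0,0,5,0,5],[0,0,8,0,5],[0,0,11,0,5],[0,0,14,0,5],[3,1.5,14,0,5],[6,3,14,0,5],[9.5,4.5,14,-1.9,5],[13,6,14,-1.9,5],[15.9,7.1,14,-1.9,5]]'
python3 -m inch '[[0,0,0,0,5],[0,0,0,0,5],[0,0,0,0,5],[0,0,0,0,5],[0,0,0,0,5]]'
python3 -c "
from h import *
c=grab('wrist','w7.png'); cv2.imwrite('pics/w7c.png',cv2.resize(c['image'][150:390,180:500],(800,600)))
print(readout.read_state()['position'])"
```

```text
time_s: 11.55
position: [0.6017, -0.1072, 0.2758]
tcp_rot: [[-0.316, 0.949, 0.001], [0.949, 0.316, 0.0], [-0.0, 0.001, -1.0]]
force: [0.3, -1.3, 0.3]
opening: 0.714
grasp_force: 30.0
time_s: 11.97
position: [0.5986, -0.1092, 0.2757]
tcp_rot: [[-0.314, 0.949, -0.001], [0.949, 0.314, 0.0], [0.0, -0.001, -1.0]]
force: [0.2, -0.1, -0.2]
opening: 0.709
grasp_force: 30.0
[ 0.5988 -0.1093  0.2758]
```

View pics/w7c.png

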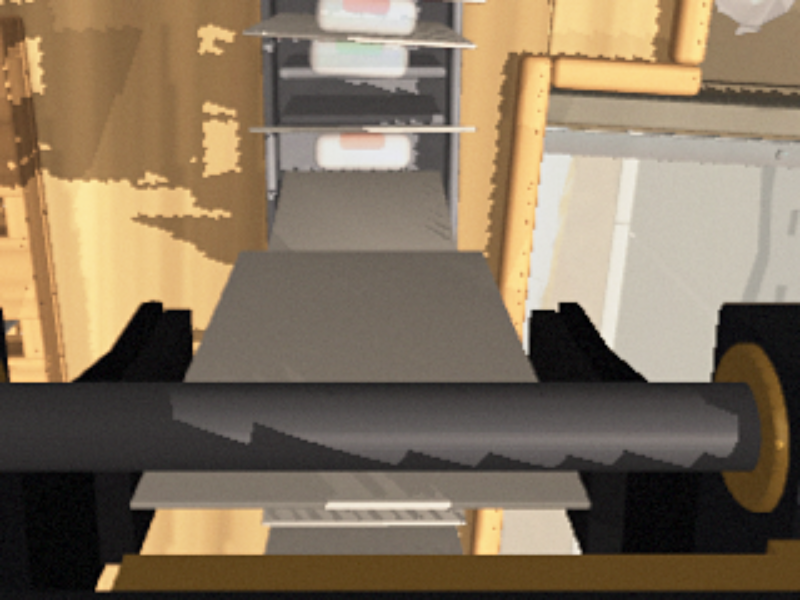

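The held card sits about 0.7 mm left of the bay centre. The arm drifts about +1 mm in x as it lowers, so I'll go straight down.

```bash
python3 -m inch '[[0,0,-2,0,5],[0,0,-5,0,5],[0,0,-8,0,5],[0,0,-10,0,5],[0,0,-11,0,5],[0,0,-11.5,0,5],[0,0,-12,0,5],[0,0,-12.3,0,5],[0,0,-12.3,0,5]]'
python3 -m inch '[[0,0,-0.2,0,5],[0,0,-0.4,0,5],[0,0,-0.6,0,5],[0,0,-0.8,0,5],[0,0,-1,0,5],[0,0,-1.2,0,5],[0,0,-1.4,0,5],[0,0,-1.6,0,5],[0,0,-1.7,0,5],[0,0,-1.7,0,5]]'
```

```text
time_s: 12.77
position: [0.6003, -0.109, 0.1531]
tcp_rot: [[-0.315, 0.949, 0.001], [0.949, 0.315, -0.001], [-0.001, 0.001, -1.0]]
force: [0.5, -0.1, -0.8]
opening: 0.712
grasp_force: 30.0
time_s: 13.6
position: [0.6003, -0.1093, 0.1355]
tcp_rot: [[-0.315, 0.949, 0.001], [0.949, 0.315, -0.001], [-0.001, 0.001, -1.0]]
force: [0.3, -1.8, -0.0]
opening: 0.708
grasp_force: 30.8
```

```bash
python3 -m inch '[[0,0,-0.1,0,5],[0,0,-0.2,0,5],[0,0,-0.2,0,5],[0,0,-0.2,0,5]]'
python3 -m inch '[[0,0,0,0,7.4],[0,0,0,0,8.7],[0,0,0,0,8.7],[0,0,0,0,8.7],[0,0,3,0,8.7],[0,0,6,0,8.7],[0,0,9,0,8.7],[0,0,12,0,8.7],[0,0,14,0,8.7],[0,0,14,0,8.7]]'
```

```text
time_s: 13.93
position: [0.6003, -0.1094, 0.1354]
tcp_rot: [[-0.316, 0.949, 0.001], [0.949, 0.316, -0.002], [-0.002, 0.001, -1.0]]
force: [-0.9, -1.8, 8.6]
opening: 0.707
grasp_force: 30.7
time_s: 14.77
position: [0.6024, -0.1093, 0.2784]
tcp_rot: [[-0.315, 0.949, 0.009], [0.949, 0.316, -0.003], [-0.006, 0.008, -1.0]]
force: [1.6, -0.2, 0.8]
opening: 1.003
grasp_force: 0.0
```

```bash
python3 -m inch '[[-2,-2,0,1.9,8.7],[-4.5,-4.5,0,1.9,8.7],[-7,-7,0,1.9,8.7],[-9.5,-9,0,1.9,8.7],[-12,-11,0,1.9,8.7],[-14.3,-11.8,0,1.9,8.7],[-14.3,-11.8,-3,1.9,8.7],[-14.3,-11.8,-6,1.9,8.7],[-14.3,-11.8,-9,1.9,8.7],[-14.3,-11.8,-12,1.9,8.7]]'
python3 -m inch '[[0,0,-1.9,0,8.7],[0,0,-1.9,0,8.7],[0,0,-1.9,0,8.7],[0,0,-1.9,0,5],[0,0,-1.9,0,5],[0,0,-1.9,0,5],[0,0,-1.9,0,5],[0,0,-1.9,0,5],[0,0,-1.9,0,5]]'
```

```text
time_s: 15.6
position: [0.4558, -0.2261, 0.1515]
tcp_rot: [[-0.346, 0.938, -0.001], [0.938, 0.346, 0.001], [0.002, -0.001, -1.0]]
force: [-0.1, -1.0, 0.1]
opening: 0.998
grasp_force: 0.0
time_s: 16.35
position: [0.4575, -0.227, 0.1355]
tcp_rot: [[-0.347, 0.938, 0.002], [0.938, 0.347, -0.001], [-0.002, 0.001, -1.0]]
force: [1.0, 0.4, 4.1]
opening: 0.711
grasp_force: 30.0
```

```bash
python3 -m inch '[[0,0,2,0,5],[0,0,5,0,5],[0,0,8,0,5],[0,0,11,0,5],[0,0,14,0,5],[3,1.1,14,0,5],[6,2.2,14,0,5],[9.5,3.5,14,-1.9,5],[13,4.6,14,-1.9,5],[16.3,5.5,14,-1.9,5]]'
python3 -m inch '[[0,0,0,0,5],[0,0,0,0,5],[0,0,0,0,5],[0,0,0,0,5],[0,0,0,0,5]]'
python3 -c "
from h import *
c=grab('wrist','w8.png'); cv2.imwrite('pics/w8c.png',cv2.resize(c['image'][150:390,180:500],(800,600)))
print(readout.read_state()['position'])"
```

```text
time_s: 17.18
position: [0.6212, -0.1705, 0.2747]
tcp_rot: [[-0.316, 0.949, 0.0], [0.949, 0.316, 0.0], [0.0, 0.0, -1.0]]
force: [0.1, -1.1, 0.0]
opening: 0.71
grasp_force: 30.0
time_s: 17.6
position: [0.6186, -0.1722, 0.2747]
tcp_rot: [[-0.314, 0.949, -0.001], [0.949, 0.314, 0.0], [0.0, -0.001, -1.0]]
force: [0.3, 0.0, -0.5]
opening: 0.709
grasp_force: 30.0
[ 0.6188 -0.1722  0.2748]
```

View pics/w8c.png

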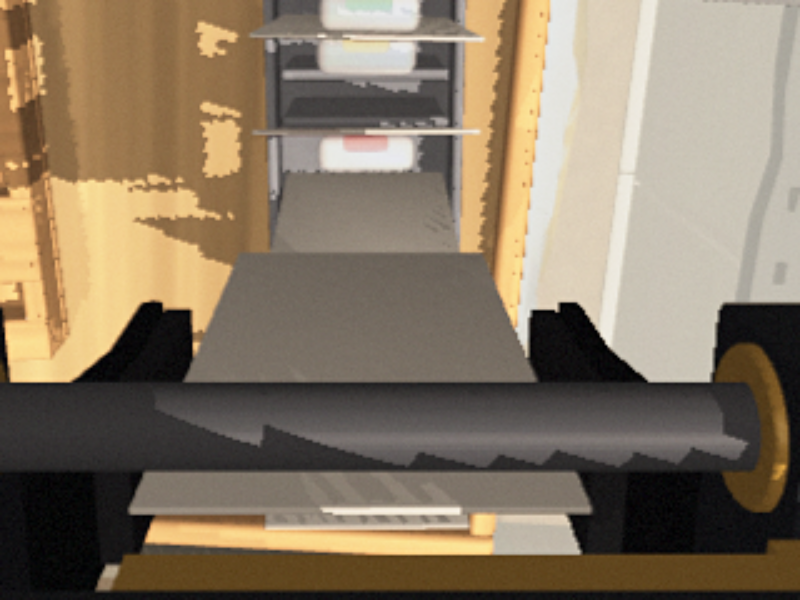

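Run:
```python
from h import *
c=dict(np.load("pics/w8.png.npz"))
f=lambda p:((p[0]/2.5+180),(p[1]/2.5+150))
g=lambda uv:((uv[0]-180)*2.5,(uv[1]-150)*2.5)
for z in (.074,.1,.15,.185): print(z,onz(c,f((316,541)),z))
ey=np.array([-.314,.949])
for n,o in [("k3",.0205),("k2",-.0205),("k1",-.0460),("k0",-.087)]:
    p=np.array([.6205,-.172])+ey*o; print(n,p,g(proj(c,[*p,.185])))
d=dict(np.load("pics/d5.png.npz"))
for n,o in [("k7",.1537),("k5",.087),("k3",.0205),("k2",-.0205),("k1",-.0460),("k0",-.087)]:
    p=np.array([.6205,-.172])+ey*o; print(n,proj(d,[*p,.185]))
i=cv2.imread("pics/side0.png")[210:370,310:450]; w=c["image"][320:400,230:470]
cv2.imwrite("pics/chk.png",np.vstack([cv2.resize(i,(480,549)),]))
```

```text
0.074 [ 0.654  -0.3425  0.074 ]
0.1 [ 0.6498 -0.3256  0.1   ]
0.15 [ 0.6419 -0.2932  0.15  ]
0.185 [ 0.6364 -0.2705  0.185 ]
k3 [ 0.6141 -0.1525] (np.float64(369.16250369012016), np.float64(157.18162526587724))
k2 [ 0.6269 -0.1915] (np.float64(368.7505310968899), np.float64(299.19096670425506))
k1 [ 0.6349 -0.2157] (np.float64(368.5101097248237), np.float64(382.06560758045543))
k0 [ 0.6478 -0.2546] (np.float64(368.14652136953714), np.float64(507.3966216753603))
k7 [356.0187 230.3463]
k5 [368.7447 243.0648]
k3 [383.0415 257.3532]
k2 [392.7949 267.1009]
k1 [399.2711 273.5733]
k0 [410.4182 284.7138]
```

View pics/chk.png

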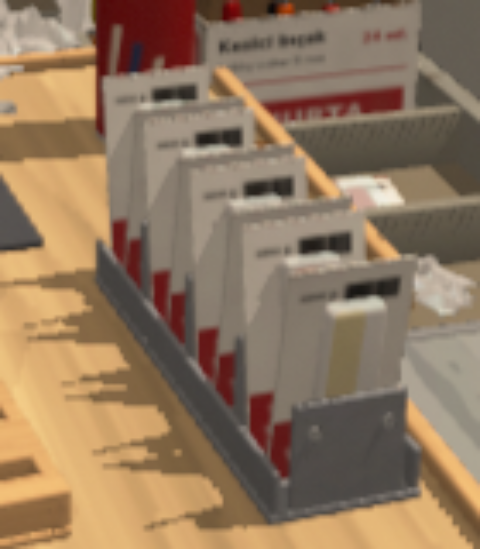

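The crop shows all four bays, each with its leaning pair, so this is bay 1 and the far edge I saw was bay 0's card. Straight down.

```bash
python3 -m inch '[[0,0,-2,0,5],[0,0,-5,0,5],[0,0,-8,0,5],[0,0,-10,0,5],[0,0,-11,0,5],[0,0,-11.5,0,5],[0,0,-12,0,5],[0,0,-12.2,0,5],[0,0,-12.2,0,5]]'
python3 -m inch '[[0,0,-0.2,0,5],[0,0,-0.4,0,5],[0,0,-0.6,0,5],[0,0,-0.8,0,5],[0,0,-1,0,5],[0,0,-1.2,0,5],[0,0,-1.4,0,5],[0,0,-1.6,0,5],[0,0,-1.8,0,5],[0,0,-1.8,0,5]]'
```

```text
time_s: 18.4
position: [0.6203, -0.172, 0.1534]
tcp_rot: [[-0.315, 0.949, 0.001], [0.949, 0.315, -0.001], [-0.001, 0.001, -1.0]]
force: [0.1, -0.5, -0.2]
opening: 0.709
grasp_force: 30.0
time_s: 19.23
position: [0.6202, -0.172, 0.1345]
tcp_rot: [[-0.315, 0.949, 0.001], [0.949, 0.315, -0.0], [-0.001, 0.001, -1.0]]
force: [0.1, -0.2, 1.4]
opening: 0.703
grasp_force: 30.0
```

```bash
python3 -m inch '[[0,0,-0.1,0,5],[0,0,-0.2,0,5],[0,0,-0.2,0,5],[0,0,-0.2,0,5]]'
python3 -m inch '[[0,0,0,0,7.4],[0,0,0,0,8.7],[0,0,0,0,8.7],[0,0,0,0,8.7],[0,0,3,0,8.7],[0,0,6,0,8.7],[0,0,9,0,8.7],[0,0,12,0,8.7],[0,0,15,0,8.7],[0,0,18,0,8.7]]'
python3 -m inch '[[-3,0,3,0,8.7],[-6,0,6,0,8.7],[-10,0,6,0,8.7],[-14,0,6,0,8.7],[-17,0,6,0,8.7],[-17,0,6,0,8.7],[-17,0,6,0,8.7],[-17,0,6,0,8.7]]'
python3 - <<'E'
from h import *
c=grab('scene','s9.png'); d=grab('side','d9.png'); w=grab('wrist','w9.png')
# tin by red mask in each view, restricted
for n,q in (("scene",c),("side",d)):
    h=cv2.cvtColor(q["image"],cv2.COLOR_BGR2HSV); m=((h[...,0]<8)|(h[...,0]>172))&(h[...,1]>170)&(h[...,2]>60)
    k,l,s,_=cv2.connectedComponentsWithStats(m.astype(np.uint8))
    for r in s[1:]:
        if r[4]>700: print(n,r)
i=d["image"][200:370,230:450]
j=c["image"][130:410,190:480]
cv2.imwrite("pics/chk2.png",np.hstack([cv2.resize(i,(400,309)),cv2.resize(j,(400,386))[:309]]))
cv2.imwrite("pics/chk2.png",np.hstack([cv2.copyMakeBorder(cv2.resize(i,(400,309)),0,77,0,0,0),cv2.resize(j,(400,386))]))
E
```

```text
time_s: 19.57
position: [0.6202, -0.172, 0.1345]
tcp_rot: [[-0.315, 0.949, 0.001], [0.949, 0.315, -0.001], [-0.001, 0.001, -1.0]]
force: [-0.8, -0.3, 10.1]
opening: 0.707
grasp_force: 30.0
time_s: 20.4
position: [0.6194, -0.1714, 0.3134]
tcp_rot: [[-0.315, 0.949, -0.001], [0.949, 0.315, 0.001], [0.001, -0.001, -1.0]]
force: [0.4, -0.6, -0.1]
opening: 0.997
grasp_force: 0.0
time_s: 21.07
position: [0.4505, -0.172, 0.3727]
tcp_rot: [[-0.315, 0.949, 0.001], [0.949, 0.315, -0.0], [-0.001, 0.001, -1.0]]
force: [0.2, 0.0, 0.6]
opening: 1.006
grasp_force: 0.0
scene [216 212  33  36 992]
scene [ 213  246   51  106 3197]
side [ 379    0   71   77 2529]
side [ 418   60   27   76 1471]
side [ 338  161   30   88 1755]
```

View pics/chk2.png

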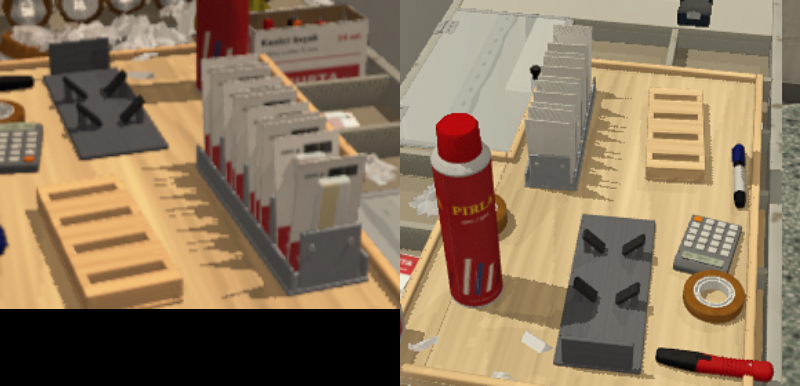

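Three cards stand filed in bays 3, 2 and 1, the block is empty, and the tin is still upright at the left. I'll move the wrist camera over the cradle and tin.

```bash
python3 -m inch '[[0,4,2,0,8.7],[1,8,4,0,8.7],[2,12,5,0,8.7],[3,16,5,0,8.7],[4,20,5,0,8.7],[5,24,5,0,8.7],[5,27,5,0,8.7],[5,27,5,0,8.7],[5,27,5,0,8.7],[5,27,5,0,8.7]]'
python3 - <<'E'
from h import *
c=grab('wrist','w10.png'); grab('scene','s10.png');print(readout.read_state()['position'])
im=c["image"]; cv2.imwrite("pics/w10c.png",cv2.resize(im[:320,60:500],(800,582)))
h=cv2.cvtColor(im,cv2.COLOR_BGR2HSV); m=((h[...,0]<8)|(h[...,0]>172))&(h[...,1]>170)&(h[...,2]>60)
k,l,s,ce=cv2.connectedComponentsWithStats(m.astype(np.uint8))
for r,q in zip(s[1:],ce[1:]):
    if r[4]>100: print(r,q)
E
```

```text
time_s: 22.05
position: [0.5003, 0.0983, 0.422]
tcp_rot: [[-0.316, 0.949, -0.001], [0.949, 0.316, -0.001], [-0.001, -0.001, -1.0]]
force: [0.2, -0.2, 0.3]
opening: 1.001
grasp_force: 0.0
[0.5002 0.0972 0.4222]
[452  26  11  54 131] [456.9237  54.3206]
[470  33  33  25 310] [488.5968  43.9323]
[508  63  48  22 422] [532.4621  73.3697]
[ 112   65   67   22 1092] [143.1859  75.413 ]
[ 369  115   50   67 1287] [387.7723 145.7949]
[ 411  122   76   65 4014] [448.6542 153.2668]
[451 191  41  26 517] [471.3733 202.853 ]
```

View pics/w10c.png

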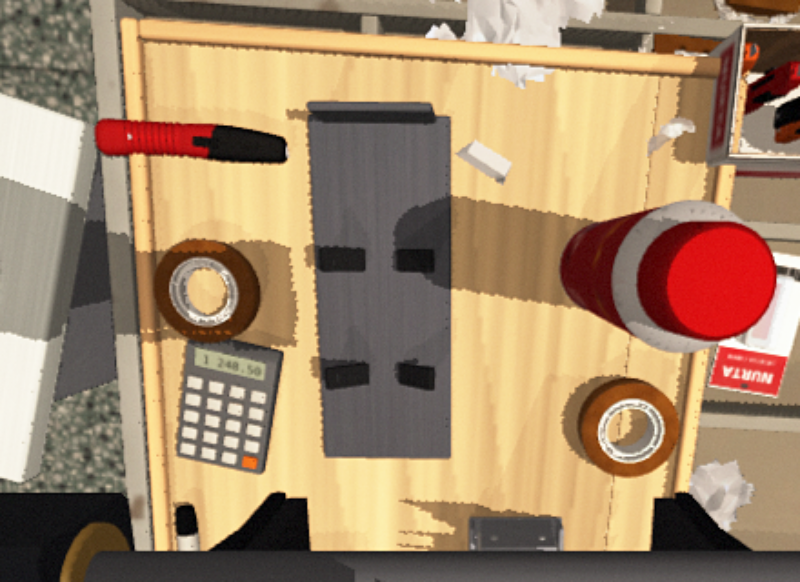

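The top view shows the cradle with its end plate at the top (308–433, 105) and saddles at y≈260 and 375. The tin's cap disc is at (708,294) and its shoulder ring at (690,276).

Run:
```python
from h import *
c=dict(np.load("pics/w10.png.npz")); s=dict(np.load("pics/s10.png.npz"))
f=lambda p:((p[0]/1.818+60),(p[1]/1.818))
print("cap",onz(c,f((708,294)),.319),"ring",onz(c,f((690,276)),.293))
P=[onz(c,f(u),.068)[:2] for u in [(450,117),(325,457),(450,457)]]; print(P, [np.linalg.norm(P[2]-P[i]) for i in (0,1)])
print("dir -x", np.degrees(np.arctan2(*(P[0]-P[2])[::-1])),"near edge yaw",np.degrees(np.arctan2(*(P[2]-P[1])[::-1])))
e=[onz(c,f(u),.112)[:2] for u in [(308,103),(433,106)]]; print("endplate top outer edge",e,np.mean(e,0),np.linalg.norm(e[1]-e[0]))
for n,ps in [("sad1",[(320,260),(433,260)]),("sad2",[(326,376),(434,376)])]:
    q=[onz(c,f(u),.102)[:2] for u in ps]; print(n,np.mean(q,0),np.linalg.norm(q[1]-q[0]))
# tin via scene red body mask: centre line
h=cv2.cvtColor(s["image"],cv2.COLOR_BGR2HSV); m=((h[...,0]<8)|(h[...,0]>172))&(h[...,1]>170)
for y in (215,225,235,260,300): 
    x=np.where(m[y,200:275])[0]+200; print(y,x.min(),x.max())
for z,p in ((.306,(232.5,230)),): print("scene cap",onz(s,p,z))
```

```text
cap [0.5652 0.1763 0.319 ] ring [0.5637 0.1819 0.293 ]
[array([0.4291, 0.2427]), array([ 0.4113, -0.0241]), array([0.5048, 0.0072])] [np.float64(0.24733726360717387), np.float64(0.09859782227857239)]
dir -x 107.8222034393427 near edge yaw 18.47828135811812
endplate top outer edge [array([0.3453, 0.2153]), array([0.421 , 0.2387])] [0.3832 0.227 ] 0.07928313720656428
sad1 [0.4122 0.1356] 0.07734747878135725
sad2 [0.4371 0.0592] 0.07715805659083905
215 221 243
225 216 246
235 217 248
260 215 256
300 221 260
scene cap [0.5631 0.1888 0.306 ]
```

```bash
python3 -m inch '[[4,1,0,0,8.7],[8,2,0,0,8.7],[8.5,2,0,0,8.7],[8.5,2,0,0,8.7],[8.5,2,0,0,8.7],[8.5,2,0,0,8.7]]'
cat > tin.py <<'E'
from h import *
c=grab('wrist','wt.png'); s=readout.read_state()
h=cv2.cvtColor(c["image"],cv2.COLOR_BGR2HSV); m=((h[...,0]<8)|(h[...,0]>172))&(h[...,1]>170)&(h[...,2]>60)
m=cv2.morphologyEx(m.astype(np.uint8),cv2.MORPH_OPEN,np.ones((5,5)))
for q in cv2.findContours(m,cv2.RETR_EXTERNAL,cv2.CHAIN_APPROX_NONE)[0]:
    if cv2.contourArea(q)>900:
        (u,v),r=cv2.minEnclosingCircle(q); e=cv2.fitEllipse(q)
        print((u,v),r,cv2.contourArea(q)/np.pi/r/r,e, onz(c,(u,v),.319),onz(c,e[0],.319))
print(s["position"],s["tcp_rot"][:2,1])
E
python3 tin.py
```

```text
time_s: 22.65
position: [0.5839, 0.1172, 0.4228]
tcp_rot: [[-0.314, 0.949, -0.001], [0.949, 0.314, -0.0], [0.0, -0.001, -1.0]]
force: [-0.2, 0.2, 0.0]
opening: 0.999
grasp_force: 0.0
(331.5250549316406, 141.41232299804688) 33.05284118652344 0.9464886373164647 ((331.3467712402344, 141.47332763671875), (63.214141845703125, 65.45426177978516), 0.2643085718154907) [0.5671 0.1824 0.319 ] [0.567  0.1823 0.319 ]
(74.6805419921875, 68.68708801269531) 32.025489807128906 0.3108204032493039 ((72.95643615722656, 69.14337158203125), (19.74271583557129, 74.3104019165039), 92.50791931152344) [0.3924 0.1733 0.319 ] [0.3914 0.1727 0.319 ]
[0.5838 0.1174 0.4231] [0.9494 0.3142]
```

The tin is at (0.567, 0.182), and its cap shows as a clean circle from directly above. I'll go down on it and pinch it near the top.

```bash
python3 -m inch '[[-1,3,0,0,8.7],[-1.7,6.5,0,0,8.7],[-1.7,6.5,0,0,8.7],[-1.7,6.5,-3,0,8.7],[-1.7,6.5,-6,0,8.7],[-1.7,6.5,-9,0,8.7],[-1.7,6.5,-12,0,8.7],[-1.7,6.5,-14,0,8.7],[-1.7,6.5,-15.5,0,8.7],[-1.7,6.5,-16.5,0,8.7]]'
python3 -m inch '[[0,0,0,0,8.7],[0,0,0,0,8.7],[0,0,0,0,7],[0,0,0,0,6],[0,0,0,0,5.5],[0,0,0,0,5.5],[0,0,0,0,5.5],[0,0,0,0,5.5]]'
```

```text
time_s: 23.53
position: [0.5662, 0.1826, 0.2564]
tcp_rot: [[-0.315, 0.949, -0.002], [0.949, 0.315, -0.001], [0.0, -0.002, -1.0]]
force: [-0.0, -0.6, 0.4]
opening: 1.002
grasp_force: 0.0
time_s: 24.2
position: [0.5681, 0.1833, 0.2583]
tcp_rot: [[-0.315, 0.949, 0.001], [0.949, 0.315, 0.0], [-0.0, 0.001, -1.0]]
force: [-0.1, -0.6, 3.4]
opening: 0.75
grasp_force: 30.0
```

```bash
python3 -m inch '[[0,0,1,0,5.5],[0,0,3,0,5.5],[0,0,5,0,5.5],[0,0,7,0,5.5],[0,0,9,0,5.5],[-1,0,9,0,5.5],[-3,0,9,0,5.5],[-5.5,0,9,0,5.5],[-8,0.2,9,0,5.5],[-10,0.4,9,0,5.5]]'
python3 -m inch '[[-2.5,0.2,0,0,5.5],[-5,0.3,0,0,5.5],[-6.5,0.3,0,0,5.5],[-7.4,0.3,0,0,5.5],[-7.4,0.3,0,0,5.5],[-7.4,0.3,-2,0,5.5],[-7.4,0.3,-4,0,5.5],[-7.4,0.3,-6,0,5.5],[-7.4,0.3,-7.5,0,5.5],[-7.4,0.3,-7.5,0,5.5]]'
python3 -c "
from h import *
s=readout.read_state();print(s['moment'],s['force'])
p=s['position'][:2]-np.array([.4198,.111]);u=np.array([.307,-.952]);print('cradle x,y',p@u,p@np.array([.952,.307]))
c=grab('scene','s11.png')
h=cv2.cvtColor(c['image'],cv2.COLOR_BGR2HSV); m=((h[...,0]<8)|(h[...,0]>172))&(h[...,1]>170)&(h[...,2]>60)
k,l,st,ce=cv2.connectedComponentsWithStats(m.astype(np.uint8))
for i in range(1,k):
    if st[i,4]>700:
        y,x=np.where(l==i); e=cv2.fitLine(np.c_[x,y].astype(np.float32),cv2.DIST_L2,0,.01,.01).ravel(); print(st[i],e)
T=np.r_[s['position'][:2]]
print('expected axis px',proj(c,[*T,s['position'][2]+.019]),proj(c,[*T,s['position'][2]+.019-.2153]))
"
```

```text
time_s: 25.03
position: [0.4638, 0.1871, 0.3457]
tcp_rot: [[-0.315, 0.949, -0.006], [0.949, 0.315, -0.001], [0.001, -0.005, -1.0]]
force: [0.3, -0.6, -2.9]
opening: 0.749
grasp_force: 30.0
time_s: 25.87
position: [0.3924, 0.1896, 0.2694]
tcp_rot: [[-0.315, 0.949, -0.007], [0.949, 0.315, -0.002], [0.001, -0.007, -1.0]]
force: [-1.6, -0.0, -3.6]
opening: 0.753
grasp_force: 30.0
[ 0.0299 -0.0743 -0.0161] [-1.5641 -0.034  -3.5507]
cradle x,y -0.08326059051477669 -0.0018964945392578574
[322 252  34  28 819] [  0.9924   0.1228 337.9512 265.304 ]
[ 315  280   47   98 3227] [  0.0161  -0.9999 337.5748 328.3179]
expected axis px [338.693  272.7427] [336.9294 373.3775]
```

The tin hangs vertical at x=−83 mm in the cradle frame. I'll nudge it 2 mm sideways and set the foot on the base.

```bash
python3 -m inch '[[0.15,0.05,0,0,5.5],[0.15,0.05,-0.2,0,5.5],[0.15,0.05,-0.4,0,5.5],[0.15,0.05,-0.6,0,5.5],[0.15,0.05,-0.6,0,5.5],[0.15,0.05,-0.6,0,5.5]]'
```

```text
time_s: 26.42
position: [0.3953, 0.1908, 0.2667]
tcp_rot: [[-0.315, 0.949, 0.0], [0.949, 0.315, 0.0], [-0.0, 0.0, -1.0]]
force: [-0.5, -0.7, -3.2]
opening: 0.75
grasp_force: 30.0
```

```bash
python3 -m inch '[[0,0,-0.15,0,5.5],[0,0,-0.3,0,5.5],[0,0,-0.4,0,5.5],[0,0,-0.4,0,5.5],[0,0,-0.4,0,5.5]]'; python3 -c "
from h import *
s=readout.read_state()
p=s['position'][:2]-np.array([.4198,.111]);u=np.array([.307,-.952]);print('cradle x,y',p@u,p@np.array([.952,.307]))"
```

```text
time_s: 26.83
position: [0.3957, 0.1908, 0.2643]
tcp_rot: [[-0.316, 0.949, 0.001], [0.949, 0.316, 0.0], [-0.0, 0.001, -1.0]]
force: [-3.2, -0.9, 8.6]
opening: 0.752
grasp_force: 30.0
cradle x,y -0.08341839441884498 0.0015498312472828324
```

Foot down on the base plate. Now I'll start the tipping arc towards the saddles.

```bash
python3 -m inch '[[0.28,-0.86,0.1,0,5.5],[0.57,-1.77,0.15,0,5.5],[0.86,-2.67,0.18,0,5.5],[1.13,-3.5,0.18,0,5.5],[1.38,-4.28,0.15,0,5.5],[1.67,-5.19,0.05,0,5.5],[1.93,-6,-0.1,0,5.5],[2.2,-6.8,-0.25,0,5.5],[2.2,-6.8,-0.25,0,5.5]]'
cat > tilt.py <<'E'
from h import *
s=readout.read_state(); C=np.array([.4198,.111]);u=np.array([.307,-.952])
p=s['position'][:2]-C; print('cradle x,y,z',p@u,p@np.array([.952,.307]),s['position'][2]-.062+.019,s['force'],s['moment'])
G=np.array([*s['position'][:2],s['position'][2]+.019])
for n in ('scene','side'):
    c=grab(n,n+'_t.png')
    h=cv2.cvtColor(c['image'],cv2.COLOR_BGR2HSV); m=(((h[...,0]<8)|(h[...,0]>172))&(h[...,1]>150)&(h[...,2]>50)).astype(np.uint8)
    k,l,st,ce=cv2.connectedComponentsWithStats(m)
    for i in range(1,k):
        if st[i,4]>250 and np.hypot(*(ce[i]-proj(c,G)))<130:
            y,x=np.where(l==i); e=cv2.fitLine(np.c_[x,y].astype(np.float32),cv2.DIST_L2,0,.01,.01).ravel(); print(n,st[i],"img angle",np.degrees(np.arctan2(e[1],e[0]))%180)
    for t in range(0,91,10):
        a=np.array([*(u*np.sin(np.radians(t))),np.cos(np.radians(t))]); q=proj(c,G-a*.06)-proj(c,G-a*.2); print(t,round(np.degrees(np.arctan2(q[1],q[0]))%180,1),proj(c,G-a*.2153).round(),end=' | ')
    print()
E
python3 tilt.py
```

```text
time_s: 27.58
position: [0.4193, 0.1216, 0.2616]
tcp_rot: [[-0.314, 0.949, 0.004], [0.949, 0.314, -0.001], [-0.002, 0.003, -1.0]]
force: [-1.3, -1.3, 8.6]
opening: 0.749
grasp_force: 30.0
cradle x,y,z -0.010214876784109905 0.002727294345218925 0.2185872616982026 [-1.3082 -1.3454  8.552 ] [-0.0206  0.2394  0.0455]
scene [325 223  32  21 576] img angle 5.035419
scene [ 315  247   48  130 4526] img angle 92.83861
0 91.1 [339. 342.] | 10 92.2 [337. 358.] | 20 93.2 [334. 371.] | 30 94.0 [331. 382.] | 40 94.7 [329. 389.] | 50 95.5 [327. 393.] | 60 96.3 [325. 392.] | 70 97.2 [323. 385.] | 80 98.4 [322. 373.] | 90 99.9 [322. 355.] | 
side [271 140  23  26 507] img angle 97.30845
side [ 264  169   33   80 1885] img angle 92.15192
0 87.8 [284. 257.] | 10 90.0 [281. 249.] | 20 92.5 [277. 240.] | 30 95.7 [274. 228.] | 40 100.1 [271. 216.] | 50 107.0 [269. 202.] | 60 119.6 [266. 187.] | 70 147.6 [264. 172.] | 80 15.7 [263. 157.] | 90 47.4 [262. 141.] |
```

Both views put the tilt at about 19°, following the arc as planned. Continuing to 60°.

```bash
python3 -m inch '[[0.5,-1.55,-0.45,0,5.5],[0.97,-3,-1.06,0,5.5],[1.4,-4.36,-1.83,0,5.5],[1.75,-5.65,-2.74,0,5.5],[2.08,-6.8,-3.79,0,5.5],[2.36,-7.8,-4.98,0,5.5],[2.64,-8.66,-6.3,0,5.5],[2.87,-9.4,-7.72,0,5.5],[2.87,-9.4,-7.72,0,5.5]]'
python3 tilt.py
```

```text
time_s: 28.43
position: [0.4483, 0.0268, 0.1822]
tcp_rot: [[-0.312, 0.95, 0.003], [0.95, 0.312, -0.001], [-0.002, 0.003, -1.0]]
force: [1.4, -0.3, 0.7]
opening: 0.75
grasp_force: 30.0
cradle x,y,z 0.0888609272154579 0.0012914081078548671 0.13923734311645247 [ 1.4324 -0.3142  0.6783] [ 0.0015 -0.4669 -0.1848]
scene [ 315  235   52  130 4264] img angle 96.31394
0 91.6 [345. 331.] | 10 92.6 [343. 345.] | 20 93.4 [341. 357.] | 30 94.1 [339. 366.] | 40 94.7 [337. 371.] | 50 95.4 [335. 374.] | 60 96.1 [334. 372.] | 70 96.9 [333. 366.] | 80 97.9 [332. 355.] | 90 99.2 [332. 339.] | 
side [283 201  27  26 540] img angle 141.76308
side [264 219  34  27 449] img angle 19.782387
0 88.2 [295. 310.] | 10 90.7 [291. 300.] | 20 93.7 [287. 289.] | 30 97.7 [284. 276.] | 40 103.4 [281. 262.] | 50 113.1 [278. 247.] | 60 132.3 [275. 232.] | 70 171.7 [273. 216.] | 80 32.8 [272. 200.] | 90 53.6 [271. 184.] |
```

```bash
python3 -m inch '[[0.18,-0.57,-1.5,0,5.5],[0.31,-0.95,-3.1,0,5.5],[0.38,-1.19,-4.8,0,5.5],[0.41,-1.29,-6.5,0,5.5],[0.4,-1.24,-7.6,0,5.5],[0.37,-1.15,-8.4,0,5.5],[0.34,-1.05,-8.9,0,5.5],[0.34,-1.05,-8.9,0,5.5]]'
python3 tilt.py
```

```text
time_s: 29.2
position: [0.4507, 0.0172, 0.0947]
tcp_rot: [[-0.319, 0.948, 0.002], [0.948, 0.319, -0.003], [-0.004, 0.001, -1.0]]
force: [-1.1, -6.5, 8.1]
opening: 0.752
grasp_force: 30.0
cradle x,y,z 0.0987809906544545 0.0005908409401064028 0.0517099389918652 [-1.1171 -6.5171  8.0589] [-1.0847  0.008   0.103 ]
scene [ 316  264   50   94 2674] img angle 98.051605
0 91.7 [345. 358.] | 10 92.7 [343. 371.] | 20 93.4 [341. 383.] | 30 94.1 [339. 392.] | 40 94.7 [338. 399.] | 50 95.3 [336. 402.] | 60 95.9 [335. 401.] | 70 96.6 [334. 396.] | 80 97.5 [333. 387.] | 90 98.6 [333. 373.] | 
side [277 233  30  26 323] img angle 156.8638
side [287 254  26  28 569] img angle 62.965393
0 88.2 [297. 348.] | 10 90.8 [293. 337.] | 20 94.1 [289. 326.] | 30 98.7 [286. 312.] | 40 105.6 [283. 298.] | 50 118.3 [280. 283.] | 60 145.5 [277. 267.] | 70 11.7 [275. 252.] | 80 43.7 [274. 236.] | 90 58.4 [273. 221.] |
```

The tin is nearly horizontal, with its foot pressing on the end plate. I'll lower the last few millimetres and release.

```bash
python3 -m inch '[[0,0,-0.2,0,5.5],[-0.05,0.15,-0.3,0,5.5],[-0.05,0.15,-0.3,0,5.5],[-0.05,0.15,-0.3,0,5.5]]'
python3 -m inch '[[0,0,0,0,6.8],[0,0,0,0,7.2],[0,0,0,0,8],[0,0,0,0,8.7],[0,0,0,0,8.7],[0,0,0,0,8.7],[0,0,0,0,8.7]]'; python3 tilt.py | cut -c1-150
```

```text
time_s: 29.63
position: [0.4509, 0.0172, 0.0932]
tcp_rot: [[-0.321, 0.947, 0.005], [0.947, 0.321, -0.006], [-0.007, 0.003, -1.0]]
force: [-2.4, -13.7, 15.4]
opening: 0.752
grasp_force: 30.0
time_s: 30.22
position: [0.4487, 0.0201, 0.0907]
tcp_rot: [[-0.316, 0.949, -0.001], [0.949, 0.316, 0.0], [0.0, -0.001, -1.0]]
force: [-0.7, -0.6, 0.4]
opening: 0.988
grasp_force: 0.0
cradle x,y,z 0.09544244322448323 -0.00038069877590041695 0.04765666196378006 [-0.7236 -0.6331  0.3919] [-0.0289 -0.0799  0.0224]
scene [ 315  266   51   98 2873] img angle 98.587616
0 91.7 [345. 360.] | 10 92.7 [343. 374.] | 20 93.4 [341. 386.] | 30 94.1 [340. 395.] | 40 94.7 [338. 402.] | 50 95.3 [336. 405.] | 60 95.9 [335. 405.]
side [272 235  34  28 350] img angle 154.56673
side [286 251  27  28 562] img angle 61.603672
0 88.2 [297. 348.] | 10 90.8 [292. 338.] | 20 94.1 [289. 326.] | 30 98.6 [285. 313.] | 40 105.6 [282. 299.] | 50 118.3 [279. 284.] | 60 145.7 [277. 26
```

```bash
python3 -m inch '[[0,0,3,0,8.7],[0,0,6,0,8.7],[0,0,10,0,8.7],[0,0,14,0,8.7],[0,0,18,0,8.7],[0,0,22,0,8.7],[0.6,-2,26,0,8.7],[1.2,-4,30,0,8.7],[1.2,-4,31,0,8.7],[1.2,-4,31,0,8.7]]'
cat > lie.py <<'E'
from h import *
s=readout.read_state(); c=grab('wrist','wl.png'); C=np.array([.4198,.111]);u=np.array([.307,-.952]);v=np.array([.952,.307])
h=cv2.cvtColor(c["image"],cv2.COLOR_BGR2HSV); m=((h[...,0]<8)|(h[...,0]>172))&(h[...,1]>150)&(h[...,2]>50)
m=cv2.morphologyEx(m.astype(np.uint8),cv2.MORPH_OPEN,np.ones((3,3)))
print(s["position"])
for q in cv2.findContours(m,cv2.RETR_EXTERNAL,cv2.CHAIN_APPROX_NONE)[0]:
    if cv2.contourArea(q)>300:
        P=np.array([(onz(c,p,.111)[:2]-C) for p in q[:,0]]); x,y=P@u,P@v
        if abs(y.mean())<.06: print("cradle x",x.min(),x.max(),"y",y.min(),y.max(),[ (round(t,2),((y[abs(x-t)<.004].min()+y[abs(x-t)<.004].max())/2).round(4)) for t in (-.08,-.04,0,.04,.08,.12) if (abs(x-t)<.004).any()])
E
python3 lie.py
```

```text
time_s: 31.15
position: [0.4635, -0.0218, 0.4055]
tcp_rot: [[-0.314, 0.949, 0.01], [0.949, 0.314, -0.003], [-0.006, 0.008, -1.0]]
force: [0.4, -0.4, 0.2]
opening: 0.998
grasp_force: 0.0
[ 0.4635 -0.0218  0.4055]
cradle x 0.12107953281058331 0.1568312424861677 y -0.024018089590597824 0.022166733380711515 [(0.12, np.float64(-0.001))]
cradle x -0.07149426367718838 0.10937151882607228 y -0.03362129164958373 0.03252480238563056 [(-0.04, np.float64(-0.0008)), (0, np.float64(-0.0011)), (0.04, np.float64(-0.0009)), (0.08, np.float64(-0.0007))]
```

```bash
python3 -m inch '[[0,0,0,0,8.7],[0,0,0,0,8.7],[0,0,0,0,8.7],[0,0,0,0,8.7],[0,0,0,0,8.7]]' | head -2; python3 lie.py
python3 -m inch '[[-1,3,0,0,8.7],[-2,6,0,0,8.7],[-3.5,10,0,0,8.7],[-4.5,13,0,0,8.7],[-4.5,13,0,0,8.7],[-4.5,13,0,0,8.7],[-4.5,13,0,0,8.7],[-4.5,13,0,0,8.7],[-4.5,13,0,0,8.7]]' | head -2; python3 lie.py
python3 - <<'E'
from h import *
c=dict(np.load("pics/wl.png.npz")); C=np.array([.4198,.111]);u=np.array([.307,-.952])
g=c["image"]
for x in range(-140,-80,4):
    p=proj(c,[*(C+u*x/1000),.111]); print(x,p.round(),g[int(p[1]),int(p[0])] if 0<=p[1]<480 else None)
E
```

```text
time_s: 31.62
position: [0.4605, -0.0198, 0.3999]
[ 0.4605 -0.0198  0.3999]
cradle x 0.12018910146614979 0.1570071322685507 y -0.023004676724938874 0.022631332439106124 [(0.12, np.float64(-0.0002))]
cradle x -0.07517850805401242 0.1088061044117501 y -0.03341658944406815 0.03262581138226749 [(-0.04, np.float64(-0.0009)), (0, np.float64(-0.001)), (0.04, np.float64(-0.0011)), (0.08, np.float64(-0.0012))]
time_s: 32.42
position: [0.4165, 0.1087, 0.4007]
[0.4165 0.1087 0.4007]
cradle x -0.10043653386068484 0.12008224451606983 y -0.03334927721968386 0.032356091609948 [(-0.08, np.float64(-0.0009)), (-0.04, np.float64(-0.0018)), (0, np.float64(-0.0003)), (0.04, np.float64(-0.0004)), (0.08, np.float64(-0.0007)), (0.12, np.float64(-0.0017))]
-140 [329.  71.] [136 202 240]
-136 [329.  75.] [139 204 241]
-132 [329.  79.] [133 200 238]
-128 [329.  83.] [136 203 239]
-124 [329.  87.] [129 193 240]
-120 [329.  91.] [85 85 91]
-116 [329.  94.] [28 27 30]
-112 [329.  98.] [88 88 92]
-108 [329. 102.] [88 86 95]
-104 [329. 106.] [182 194 207]
-100 [329. 109.] [ 10   7 205]
-96 [328. 113.] [ 24  23 206]
-92 [328. 117.] [ 47  54 219]
-88 [328. 120.] [ 21  20 204]
-84 [328. 124.] [ 20  20 204]
```

The tin lies straight along the axis, but the foot edge is at x≈−104 mm and the cap end sits 15 mm too far out, leaving a gap at the end plate. I'll push it home from the cap end with closed fingers, turning the gripper so its body clears the file.

```bash
python3 -m inch '[[0.6,-2,0,-7,4],[1.2,-4,0,-14,0],[1.8,-6,0,-21,0],[2.4,-8,0,-28,0],[3,-10,0,-35,0],[3.6,-12,0,-42,0],[4.2,-14,0,-49,0],[5,-16,0,-56,0],[6,-17.4,0,-63,0],[6,-17.4,0,-70,0]]' | head -3
python3 -m inch '[[0,0,0,-7,0],[0,0,0,-14,0],[0,0,0,-20,0],[0,0,-4,-20,0],[0,0,-8,-20,0],[0,0,-12,-20,0],[0,0,-16,-20,0],[0,0,-20,-20,0],[0,0,-23,-20,0],[0,0,-23,-20,0]]'
```

```text
time_s: 33.3
position: [0.4778, -0.0683, 0.4005]
tcp_rot: [[0.791, 0.612, 0.001], [0.612, -0.791, -0.002], [-0.0, 0.002, -1.0]]
time_s: 34.13
position: [0.4717, -0.0637, 0.1655]
tcp_rot: [[0.95, 0.313, -0.013], [0.314, -0.95, 0.005], [-0.01, -0.008, -1.0]]
force: [-1.4, 1.1, -0.3]
opening: 0.007
grasp_force: 0.0
```

```bash
python3 -m inch '[[0,0,-2,0,0],[0,0,-4,0,0],[0,0,-6,0,0],[0,0,-6.2,0,0],[0,0,-6.2,0,0],[0,0,-6.2,0,0]]'
python3 -m inch '[[-0.15,0.48,0,0,0],[-0.3,0.95,0,0,0],[-0.46,1.43,0,0,0],[-0.61,1.9,0,0,0],[-0.61,1.9,0,0,0],[-0.61,1.9,0,0,0]]'
```

```text
time_s: 34.63
position: [0.4772, -0.065, 0.1103]
tcp_rot: [[0.949, 0.315, 0.002], [0.315, -0.949, -0.001], [0.002, 0.002, -1.0]]
force: [-0.4, -0.7, 0.3]
opening: 0.0
grasp_force: 0.0
time_s: 35.13
position: [0.4697, -0.0447, 0.1091]
tcp_rot: [[0.949, 0.316, 0.0], [0.316, -0.949, -0.0], [0.0, 0.0, -1.0]]
force: [-0.7, -0.1, -0.6]
opening: 0.009
grasp_force: 0.0
```

```bash
python3 -m inch '[[-0.12,0.38,0,0,0],[-0.25,0.76,0,0,0],[-0.25,0.76,0,0,0],[-0.25,0.76,0,0,0]]' | grep -E "pos|force: \["
python3 -m inch '[[-0.06,0.19,0,0,0],[-0.12,0.38,0,0,0],[-0.12,0.38,0,0,0],[-0.12,0.38,0,0,0]]'| grep -E "pos|force: \["
```

```text
position: [0.4672, -0.0374, 0.1088]
force: [-0.8, 0.7, 0.2]
position: [0.4661, -0.0337, 0.1088]
force: [-0.4, 0.9, 0.8]
```

```bash
for i in 1; do python3 -m inch '[[-0.06,0.19,0,0,0],[-0.12,0.38,0,0,0],[-0.12,0.38,0,0,0],[-0.12,0.38,0,0,0]]'| grep -E "pos|force: \["; done
python3 -m inch '[[-0.06,0.19,0,0,0],[-0.12,0.38,0,0,0],[-0.12,0.38,0,0,0],[-0.12,0.38,0,0,0]]'| grep -E "pos|force: \["
python3 - <<'E'
from h import *
C=np.array([.4198,.111]);u=np.array([.307,-.952]);v=np.array([.952,.307])
s=readout.read_state();p=s['position'][:2]-C;print(p@u,p@v)
c=grab('wrist','w12.png')
h=cv2.cvtColor(c["image"],cv2.COLOR_BGR2HSV); m=((h[...,0]<8)|(h[...,0]>172))&(h[...,1]>150)&(h[...,2]>50)
print(m.sum())
for n in ('scene','side'):
    c=grab(n,n+'_p.png'); h=cv2.cvtColor(c["image"],cv2.COLOR_BGR2HSV); m=((h[...,0]<8)|(h[...,0]>172))&(h[...,1]>150)&(h[...,2]>50)
    k,l,st,_=cv2.connectedComponentsWithStats(m.astype(np.uint8)); q=proj(c,[*(C),.111]); print(n,[r for r in st[1:] if r[4]>100 and np.hypot(r[0]+r[2]/2-q[0],r[1]+r[3]/2-q[1])<90])
    for x in (-.119,.112,.138): print(x,proj(c,[*(C+u*x),.111]),proj(c,[*(C+u*x),.144]))
E
```

```text
position: [0.4649, -0.0299, 0.1088]
force: [-0.3, 0.9, -0.0]
position: [0.4636, -0.0261, 0.1088]
force: [-1.0, 0.2, -0.2]
0.14395905094768147 -0.0003514151315156052
22112
scene [array([ 315,  265,   51,   99, 2910], dtype=int32)]
-0.119 [333.2556 375.7852] [333.4238 361.479 ]
0.112 [348.5182 274.4981] [348.948  260.6358]
0.138 [349.9317 265.1178] [350.3799 251.3341]
side [array([262, 214,  29,  49, 535], dtype=int32), array([191, 243,  36,  11, 246], dtype=int32), array([286, 253,  27,  26, 453], dtype=int32)]
-0.119 [272.6284 221.7125] [272.0213 208.4323]
0.112 [295.7363 259.5743] [295.2704 244.2244]
0.138 [298.8846 264.7327] [298.4441 249.1104]
```

```bash
python3 -m inch '[[0.3,-1,3,0,0],[0.3,-1,6,0,0],[0.3,-1,10,0,0],[0.3,-1,14,0,0],[0.3,-1,18,7,0],[0.3,-1,22,14,0],[0.3,-1,26,21,0],[0.3,-1,29,28,0],[0.3,-1,29,35,0],[0.3,-1,29,42,0]]'|head -2
python3 -m inch '[[-0.6,2,0,7,0],[-1.2,4,0,14,0],[-1.8,6,0,21,0],[-2.4,8,0,28,0],[-3,10,0,35,0],[-4,12,0,42,0],[-4.7,13.5,0,48,0],[-4.7,13.5,0,48,0],[-4.7,13.5,0,48,0],[-4.7,13.5,0,48,0]]'|head -2
python3 lie.py
python3 - <<'E'
from h import *
c=dict(np.load("pics/wl.png.npz")); C=np.array([.4198,.111]);u=np.array([.307,-.952]);v=np.array([.952,.307])
for off in (0,.03):
  print([(x,c["image"][tuple(proj(c,[*(C+u*x/1000+v*off),.111]).round().astype(int)[::-1])].tolist()) for x in range(-128,-92,3)])
p=(c["xyz"][:2]-C)@u; print("cam x",p,c["xyz"])
E
```

```text
time_s: 37.45
position: [0.4677, -0.0365, 0.4016]
time_s: 38.28
position: [0.42, 0.0983, 0.3989]
[0.42   0.0983 0.3989]
cradle x -0.10187066137244599 0.1087347720166213 y -0.03348562499554002 0.03221906817022579 [(-0.08, np.float64(-0.0003)), (-0.04, np.float64(-0.0017)), (0, np.float64(-0.0007)), (0.04, np.float64(-0.0009)), (0.08, np.float64(-0.0005))]
[(-128, [146, 215, 245]), (-125, [141, 208, 246]), (-122, [97, 95, 99]), (-119, [62, 63, 64]), (-116, [34, 32, 32]), (-113, [49, 47, 51]), (-110, [95, 96, 100]), (-107, [140, 150, 160]), (-104, [211, 225, 232]), (-101, [20, 18, 224]), (-98, [28, 25, 225]), (-95, [29, 24, 227])]
[(-128, [154, 221, 248]), (-125, [149, 218, 249]), (-122, [101, 99, 103]), (-119, [62, 62, 64]), (-116, [30, 31, 28]), (-113, [83, 82, 84]), (-110, [102, 102, 106]), (-107, [102, 103, 105]), (-104, [145, 159, 170]), (-101, [147, 158, 180]), (-98, [19, 16, 166]), (-95, [19, 22, 166])]
cam x -0.05730462298259189 [0.3976 0.164  0.5619]
```

The wrist view still shows about 16 mm between foot and end plate, yet the fingers felt nothing. I'll check where the fingertips were in the saved side picture.

Run:
```python
from h import *
c=dict(np.load("pics/side_p.png.npz")); im=c["image"]
C=np.array([.4198,.111]);u=np.array([.307,-.952])
h=cv2.cvtColor(im,cv2.COLOR_BGR2HSV); red=((h[...,0]<8)|(h[...,0]>172))&(h[...,1]>150)&(h[...,2]>50); g=im.max(2)
print("TCP px",proj(c,[.4636,-.0261,.1088]),"TCP+50mm",proj(c,[.4636,-.0261,.1588]))
for y in range(206,292,3): print(y,''.join('R' if red[y,x] else ('#' if g[y,x]<45 else ('+' if g[y,x]<110 else '.')) for x in range(250,345)))
```

```text
TCP px [299.4485 266.9897] TCP+50mm [298.7841 243.1189]
206 .....++++....+++....################+############################+++.....................+....+
209 ++++++++.......++++.#############################################+++.+++.++............++++++++
212 +++++++.............+############################################++....++++++..........++++++++
215 ......+..........RRRR###+++###################++++++++++###+###++......................++++++++
218 ..............RRRR.RR####++++####++##############################+++....................+++++++
221 ............+RRRR...RR############+++####+++#########++++++++++#####++..................+++++++
224 .......+++++RRRRR...RRR++RR#####++++#+++####+++++++++++++###++++++++++++++++++++...............
227 +.....++++++RRRRRR..RRRRRRR############++++++++++++++++++++++++++++++++++#+++++++++....++......
230 ++++++++++++RRRRRRRRRRRRRRRR#############++++++++++++++++++++++###################.............
233 .......+++++++RRRRRRRRRRRRRRRRR####+.++###########################################+............
236 .......++++++++RRRRRRRRRRRRRRRRR##++++++
[... 1155 characters left out ...]

272 ++++.............+++++++++++++++++++++++RRRRRRRRRRRRRRRRRRRRR++++++............................
275 ++++..............++++++++++++++++++++++++RRRRRRRRRRRRRRRR+++++++++++........................RR
278 ++++................+++++++++++++++++++++++++++RRRRRR++++++++++++++++++......................RR
281 +++..................+++++++++++++++++++++++++++++++++++++++++++++++++++................++...RR
284 +++...................+++++++++++++++++++++++++++++++...................................++++++R
287 ++......................+++++++++.......................................................+++++++
290 ++......................................................................................+++++++
```

Run:
```python
from h import *
C=np.array([.4198,.111]);u=np.array([.307,-.952]);v=np.array([.952,.307])
for n in ('s10.png','d9.png'):
    c=dict(np.load(f"pics/{n}.npz"))
    for x,y,z in [(-.119,.04,.112),(-.119,-.04,.112),(-.125,.04,.112),(-.125,-.04,.112),(.125,.05,.068),(.125,-.05,.068),(-.125,.05,.062),(-.125,-.05,.062)]: print(n,x,y,proj(c,[*(C+u*x+v*y),z]).round(1))
c=dict(np.load("pics/s10.png.npz")); im=c["image"].astype(int); g=im.max(2)
P=lambda x,z=.112:proj(c,[*(C+u*x),z])
print("scene column through plate mid:")
a,b=proj(c,[*(C+u*-.10),.068]),proj(c,[*(C+u*-.13),.062])
x0=int(P(-.12)[0]); print(x0,[(y,g[y,x0]) for y in range(350,408,2)])
c=dict(np.load("pics/d9.png.npz")); g=c["image"].max(2); q=proj(c,[*(C+u*.125),.068]).round().astype(int); print("side near edge",q,[(y,g[y,q[0]]) for y in range(q[1]-10,q[1]+12,1)])
q=proj(c,[*(C+u*-.119),.112]).round().astype(int); print("side plate top",q,[(y,g[y,q[0]]) for y in range(q[1]-12,q[1]+12,1)])
```

```text
s10.png -0.119 0.04 [307.1 372.6]
s10.png -0.119 -0.04 [359.7 378.2]
s10.png -0.125 0.04 [306.5 375.7]
s10.png -0.125 -0.04 [359.3 381.4]
s10.png 0.125 0.05 [322.1 284.6]
s10.png 0.125 -0.05 [375.5 289.4]
s10.png -0.125 0.05 [300.9 395.5]
s10.png -0.125 -0.05 [364.7 402.6]
d9.png -0.119 0.04 [289.2 219.6]
d9.png -0.119 -0.04 [255.8 223.1]
d9.png -0.125 0.04 [288.6 218.7]
d9.png -0.125 -0.04 [255.4 222.3]
d9.png 0.125 0.05 [321.9 278.5]
d9.png 0.125 -0.05 [273.3 285.1]
d9.png -0.125 0.05 [293.3 237.8]
d9.png -0.125 -0.05 [252.3 242.5]
scene column through plate mid:
333 [(350, np.int64(63)), (352, np.int64(106)), (354, np.int64(110)), (356, np.int64(71)), (358, np.int64(106)), (360, np.int64(105)), (362, np.int64(104)), (364, np.int64(103)), (366, np.int64(102)), (368, np.int64(103)), (370, np.int64(103)), (372, np.int64(102)), (374, np.int64(101)), (376, np.int64(106)), (378, np.int64(88)), (380, np.int64(52)), (382, np.int64(55)), (384, np.int64(51)), (386, np.int64(54)), (388, np.int64(50)), (390, np.int64(51)), (392, np.int64(52)), (394, np.int64(52)), (396, np.int64(64)), (398, n
[... 441 characters left out ...]
0)), (287, np.uint8(241)), (288, np.uint8(242)), (289, np.uint8(242)), (290, np.uint8(243)), (291, np.uint8(243)), (292, np.uint8(242)), (293, np.uint8(241))]
side plate top [273 221] [(209, np.uint8(128)), (210, np.uint8(107)), (211, np.uint8(67)), (212, np.uint8(63)), (213, np.uint8(113)), (214, np.uint8(160)), (215, np.uint8(195)), (216, np.uint8(212)), (217, np.uint8(212)), (218, np.uint8(210)), (219, np.uint8(206)), (220, np.uint8(197)), (221, np.uint8(182)), (222, np.uint8(126)), (223, np.uint8(54)), (224, np.uint8(46)), (225, np.uint8(45)), (226, np.uint8(47)), (227, np.uint8(48)), (228, np.uint8(47)), (229, np.uint8(44)), (230, np.uint8(45)), (231, np.uint8(47)), (232, np.uint8(48))]
```

Run:
```python
from h import *
C=np.array([.4198,.111]);u=np.array([.307,-.952]);v=np.array([.952,.307])
c=grab('scene','s13.png'); im=c["image"]
for x in (-.119,-.11,-.103,-.095): print(x,proj(c,[*(C+u*x),.144]).round(1))
print([(y,im[y,334].tolist()) for y in range(344,404,2)])
c=grab('side','d13.png'); im=c["image"]; h=cv2.cvtColor(im,cv2.COLOR_BGR2HSV); red=((h[...,0]<8)|(h[...,0]>172))&(h[...,1]>150)&(h[...,2]>50); g=im.max(2)
for x,z in ((.138,.111),(.138,.088),(.138,.134),(.154,.111),(.154,.088),(.154,.134)): print(x,z,proj(c,[*(C+u*x),z]).round(1))
for y in range(203,292,3): print(y,''.join('R' if red[y,x] else ('#' if g[y,x]<45 else ('+' if g[y,x]<110 else '.')) for x in range(235,345)))
```

```text
-0.119 [333.4 361.5]
-0.11 [334.1 356.8]
-0.103 [334.7 353.2]
-0.095 [335.3 349.2]
[(344, [29, 27, 183]), (346, [67, 77, 195]), (348, [20, 18, 182]), (350, [26, 26, 184]), (352, [180, 196, 193]), (354, [104, 115, 120]), (356, [90, 99, 103]), (358, [89, 99, 103]), (360, [92, 101, 106]), (362, [92, 102, 106]), (364, [92, 101, 107]), (366, [95, 105, 110]), (368, [97, 108, 112]), (370, [98, 107, 112]), (372, [99, 108, 114]), (374, [99, 110, 115]), (376, [92, 95, 97]), (378, [85, 88, 90]), (380, [49, 51, 51]), (382, [51, 54, 55]), (384, [49, 51, 50]), (386, [51, 52, 53]), (388, [49, 52, 52]), (390, [49, 51, 51]), (392, [49, 50, 52]), (394, [47, 49, 51]), (396, [52, 53, 53]), (398, [55, 70, 81]), (400, [78, 116, 139]), (402, [135, 188, 216])]
0.138 0.111 [298.9 264.7]
0.138 0.088 [299.2 275.4]
0.138 0.134 [298.6 253.9]
0.154 0.111 [300.9 268. ]
0.154 0.088 [301.2 278.8]
0.154 0.134 [300.6 257. ]
203 +++++..............+++++++++++...................+++++++++++++....++++++++++++++++#+++...................++...
206 ++++................++++++.+++++...............+++++++++++###+++++#+++++++++++
[... 2552 characters left out ...]
..........
275 ++....++++.....+++...............+#+++++++++++++++++###++RRRRRRRRRRRRRRRR+++++++++++........................RR
278 ++.....+++.....+++.................++++++++++++++++++++++++#++RRRRRR++++++++++++++++++......................RR
281 +......+++.....++...................+++++++++++++++++++++++++###+++++++++++++++++++++++................++...RR
284 ......+++.....+++....................+++++++++++++++++##########++++...................................++++++R
287 ......++......+++......................+##++++++.......................................................+++++++
290 ++++++++++++++++......................................................................................++++++++
```

The scene and side views agree that the tin is lying flat but about 16 mm short of the end plate. I'll regrip the body beyond the second saddle and slide it home.

```bash
python3 -m inch '[[1,-3,0,0,4],[2,-6,0,0,8.7],[3.05,-8.25,0,0,8.7],[3.05,-8.25,-4,0,8.7],[3.05,-8.25,-8,0,8.7],[3.05,-8.25,-12,0,8.7],[3.05,-8.25,-16,0,8.7],[3.05,-8.25,-20,0,8.7],[3.05,-8.25,-24,0,8.7],[3.05,-8.25,-26,0,8.7]]'
python3 -m inch '[[0,0,-2,0,8.7],[0,0,-4,0,8.7],[0,0,-4.6,0,8.7],[0,0,-4.6,0,8.7],[0,0,-4.6,0,8.7],[0,0,-4.6,0,7],[0,0,-4.6,0,6],[0,0,-4.6,0,5.5],[0,0,-4.6,0,5.5],[0,0,-4.6,0,5.5]]'; python3 tilt.py | head -1
```

```text
time_s: 39.27
position: [0.4481, 0.0159, 0.1351]
tcp_rot: [[-0.313, 0.95, -0.006], [0.95, 0.313, 0.001], [0.003, -0.005, -1.0]]
force: [0.2, -0.5, -0.2]
opening: 0.678
grasp_force: 0.0
time_s: 40.1
position: [0.4505, 0.0161, 0.0935]
tcp_rot: [[-0.316, 0.949, 0.001], [0.949, 0.316, -0.001], [-0.001, 0.001, -1.0]]
force: [-1.1, -1.2, 3.8]
opening: 0.752
grasp_force: 30.0
cradle x,y,z 0.09973833552972873 0.000139992286978467 0.05050081827251211 [-1.0939 -1.1674  3.8153] [-0.1715 -0.0631 -0.0565]
```

```bash
python3 -m inch '[[-0.1,0.3,0.05,0,5.5],[-0.2,0.6,0.05,0,5.5],[-0.3,0.9,0.05,0,5.5],[-0.4,1.2,0.05,0,5.5],[-0.4,1.2,0.05,0,5.5],[-0.4,1.2,0.05,0,5.5]]'; python3 tilt.py | head -1
cat > gap.py <<'E'
from h import *
C=np.array([.4198,.111]);u=np.array([.307,-.952])
c=grab('scene'); im=c["image"].astype(int)
# along tin's top line: last red pixel row -> x of foot edge (rim ~3 mm beyond)
xs=np.arange(-.125,-.05,.001); P=[proj(c,[*(C+u*x),.144]) for x in xs]
col=[im[int(round(p[1])),int(round(p[0]))] for p in P]
r=[x for x,k in zip(xs,col) if k[2]>130 and k[0]<80]; print("red starts at x",min(r))
E
python3 gap.py
```

```text
time_s: 40.7
position: [0.4465, 0.0285, 0.0935]
tcp_rot: [[-0.315, 0.949, 0.001], [0.949, 0.315, 0.0], [-0.0, 0.001, -1.0]]
force: [-0.1, -2.7, 4.7]
opening: 0.752
grasp_force: 30.0
cradle x,y,z 0.08673816132173061 0.00010172793764449827 0.05049951878520868 [-0.0934 -2.7156  4.6871] [-0.3418 -0.0948 -0.0694]
red starts at x -0.11099999999999999
```

```bash
python3 -m inch '[[-0.05,0.15,0,0,5.5],[-0.1,0.3,0,0,5.5],[-0.1,0.3,0,0,5.5],[-0.1,0.3,0,0,5.5]]'|grep -E "force: \["; python3 tilt.py | head -1; python3 gap.py
python3 -m inch '[[-0.05,0.15,0,0,5.5],[-0.1,0.3,0,0,5.5],[-0.1,0.3,0,0,5.5],[-0.1,0.3,0,0,5.5]]'|grep -E "force: \["; python3 tilt.py | head -1; python3 gap.py
```

```text
force: [0.3, -7.0, 3.8]
cradle x,y,z 0.08491179903004803 0.0001753563159266389 0.05052519863115744 [ 0.2618 -6.9938  3.7915] [-1.1026 -0.0595 -0.1071]
red starts at x -0.11299999999999999
force: [-0.9, -21.5, 3.7]
cradle x,y,z 0.08483026716968303 0.0003116319170664587 0.05061075381842775 [ -0.9227 -21.5031   3.6508] [-3.372   0.0212 -0.2921]
red starts at x -0.11299999999999999
```

The foot is against the end plate: 21 N and no further motion. I'll relax most of the load, then release.

```bash
python3 -m inch '[[0.05,-0.15,0,0,5.5],[0.08,-0.25,-0.05,0,5.5],[0.08,-0.25,-0.05,0,5.5],[0.08,-0.25,-0.05,0,5.5]]'|grep -E "force: \["; python3 gap.py
python3 -m inch '[[0,0,0,0,6.8],[0,0,0,0,7],[0,0,0,0,7.3],[0,0,0,0,7.8],[0,0,0,0,8.4],[0,0,0,0,8.7],[0,0,0,0,8.7],[0,0,0,0,8.7],[0,0,0,0,8.7]]'; python3 gap.py
python3 -m inch '[[0,0,2,0,8.7],[0,0,4,0,8.7],[0,0,7,0,8.7],[0,0,10,0,8.7],[0,0,14,0,8.7],[0,0,18,0,8.7],[0,0,22,0,8.7],[0,0,26,0,8.7],[0,0,29,0,8.7],[0,0,30,0,8.7]]'|grep -E "pos|force: \["; python3 gap.py
python3 -m inch '[[-0.6,3,0,0,8.7],[-1.2,6,0,0,8.7],[-1.8,8,0,0,8.7],[-1.8,8,0,0,8.7],[-1.8,8,0,0,8.7],[-1.8,8,0,0,8.7],[-1.8,8,0,0,8.7]]'|grep pos
python3 lie.py
python3 - <<'E'
from h import *
c=dict(np.load("pics/wl.png.npz")); C=np.array([.4198,.111]);u=np.array([.307,-.952])
print([(x,c["image"][tuple(proj(c,[*(C+u*x/1000),.144]).round().astype(int)[::-1])].tolist()) for x in range(-132,-100,2)])
E
```

```text
force: [-0.8, -9.4, 9.2]
red starts at x -0.11299999999999999
time_s: 42.95
position: [0.445, 0.0318, 0.0928]
tcp_rot: [[-0.315, 0.949, -0.0], [0.949, 0.315, 0.0], [0.0, -0.0, -1.0]]
force: [-0.1, -0.0, -0.5]
opening: 0.997
grasp_force: 0.0
red starts at x -0.11299999999999999
position: [0.447, 0.0315, 0.3983]
force: [1.0, 0.7, -0.1]
red starts at x -0.11299999999999999
position: [0.4271, 0.111, 0.3923]
[0.4271 0.111  0.3923]
cradle x 0.1107043582703395 0.13567337439655983 y -0.02332741605417237 0.02230532609701626 [(0.12, np.float64(-0.0005))]
cradle x -0.11657730788449162 0.10426753895204076 y -0.03373530999633155 0.03235127101079251 [(-0.08, np.float64(-0.0013)), (-0.04, np.float64(-0.0006)), (0, np.float64(-0.001)), (0.04, np.float64(-0.0008)), (0.08, np.float64(-0.0006))]
[(-132, [134, 202, 239]), (-130, [136, 204, 240]), (-128, [139, 207, 240]), (-126, [140, 207, 241]), (-124, [138, 204, 240]), (-122, [135, 201, 239]), (-120, [131, 194, 240]), (-118, [106, 112, 117]), (-116, [190, 206, 220]), (-114, [142, 152, 220]), (-112, [19, 19, 210]), (-110, [23, 18, 208]), (-108, [20, 15, 208]), (-106, [41, 43, 219]), (-104, [69, 77, 230]), (-102, [13, 13, 203])]
```

```bash
python3 gap.py; python3 -c "
from rig import bot
print(bot.hand_in())"
```

```text
red starts at x -0.11299999999999999
the job is handed in; nothing more can be done
None
```

The job is handed in: the three delivered cards are filed in bays 3, 2 and 1 (the fourth block slot was empty), and the tin lies in both saddles, pushed home with its foot against the end plate; the hand-in call gave no verdict.

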